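# Fit the rollers to a trailer cross-member

## Task

Fit every roller on the bench to the trailer cross-member: roll it along the bench (do not lift it) between the two cheeks of a bay until it stops against the back, so that the holes line up, then push one of the bent pins right through cheeks and roller until its handle is up against the cheek. Any bay and any pin will do, and spare pins may stay where they are; leave the steel bar, the tin and the lining block alone.

Things in the scene. Friction and masses are not known exactly. Their poses are not given: they have to be found in the camera images.
- roller_0_center (a point): black rubber trailer roller: cylinder 88 mm in diameter, 70 mm long, 0.45 kg, lying on the bench; a 21 mm bore runs right through along its axis. Point: its centre, on the axis, 44 mm above the bench. Its y axis is the roller's axis; x and z turn with it as it rolls. Too big to grasp across; stays put when let go. Two or three are there
- roller_1_center (a point): black rubber trailer roller: cylinder 88 mm in diameter, 70 mm long, 0.45 kg, lying on the bench; a 21 mm bore runs right through along its axis. Point: its centre, on the axis, 44 mm above the bench. Its y axis is the roller's axis; x and z turn with it as it rolls. Too big to grasp across; stays put when let go. Two or three are there
- roller_2_center (a point): black rubber trailer roller: cylinder 88 mm in diameter, 70 mm long, 0.45 kg, lying on the bench; a 21 mm bore runs right through along its axis. Point: its centre, on the axis, 44 mm above the bench. Its y axis is the roller's axis; x and z turn with it as it rolls. Too big to grasp across; stays put when let go. Two or three are there
- pin_0_mid (a point): L-shaped hitch pin of 14 mm round steel bar, 0.16 kg, lying flat: straight shank whose nose tapers to 7 mm over the last 12 mm, short handle bent off square at the other end. Point: on the shank's axis, 72 mm from the nose tip, 50 mm from the handle's centre line, 7 mm above the bench; with the pin home it is mid-bay. x axis: along the shank to the nose; y: towards the handle, which ends 39 mm from the shank's axis
- pin_1_mid (a point): L-shaped hitch pin of 14 mm round steel bar, 0.16 kg, lying flat: straight shank whose nose tapers to 7 mm over the last 12 mm, short handle bent off square at the other end. Point: on the shank's axis, 72 mm from the nose tip, 50 mm from the handle's centre line, 7 mm above the bench; with the pin home it is mid-bay. x axis: along the shank to the nose; y: towards the handle, which ends 39 mm from the shank's axis
- pin_2_mid (a point): L-shaped hitch pin of 14 mm round steel bar, 0.16 kg, lying flat: straight shank whose nose tapers to 7 mm over the last 12 mm, short handle bent off square at the other end. Point: on the shank's axis, 72 mm from the nose tip, 50 mm from the handle's centre line, 7 mm above the bench; with the pin home it is mid-bay. x axis: along the shank to the nose; y: towards the handle, which ends 39 mm from the shank's axis
- bay_0 (a point): left-hand bay of the cross-member. Point: on the pin-hole axis midway between its cheeks, 45 mm above the bench; x points into the bay, y along the hole axis to the left, z up. The upright stop face at its back is 46.5 mm behind the point; a roller against it has its axis 2.5 mm past the point, which the loose bore allows for. Open top, no floor: the roller runs on the bench
- bay_1 (a point): middle bay of the cross-member. Point: on the pin-hole axis midway between its cheeks, 45 mm above the bench; x points into the bay, y along the hole axis to the left, z up. The upright stop face at its back is 46.5 mm behind the point; a roller against it has its axis 2.5 mm past the point, which the loose bore allows for. Open top, no floor: the roller runs on the bench
- bay_2 (a point): right-hand bay of the cross-member. Point: on the pin-hole axis midway between its cheeks, 45 mm above the bench; x points into the bay, y along the hole axis to the left, z up. The upright stop face at its back is 46.5 mm behind the point; a roller against it has its axis 2.5 mm past the point, which the loose bore allows for. Open top, no floor: the roller runs on the bench
- cross_member: galvanised trailer cross-member lying across the bench on its side, fixed: 3 bays 250 mm apart, open to the robot. Cheeks: 5 mm plates 64 mm high, 75 mm apart inside, 85 outside, with 20 mm pin holes; they end 40 mm in front of the hole axis, then lips flare out to 60 mm in front, 91 mm apart. Box section behind: 60 mm high, front face 51.5 mm behind the axis. Origin: under the middle bay's point
- parallel: bystander: flat ground steel bar 110 x 26 x 12 mm lying between two rollers; origin under its centre, x along it
- grease_tin: bystander: closed round blue grease tin, 53 mm across and 38 mm high; origin under its centre
- lining_block: bystander: red-brown brake lining block 100 x 25 mm, 50 mm high; origin under its centre, x along it
Not all that is in view belongs to the job. What is shaped like the part that bears pin_2_mid but blue or pink is not meant.

How it is judged:
By the outcome, as a careful person would: the job done as asked, in the order asked, and still so for the second after the job is handed in, with the robot touching nothing.
Of roller_0, roller_1, roller_2 only 2 to 3 are there at a start; the rules pass over those that are not, and their reading is None.
At some moment in a run one of pin_0, pin_1, pin_2 may be knocked a few centimetres aside while the robot is not near it.
Once in a run the grip may slacken for a moment while it holds something.
It also fails if it takes over 210 s, if anything falls off the work surface, if the arm or the gripper's body presses on something with over 40 N, if the wrist force passes 120 N, or if a joint passes its speed limit or range.

## Robot

A 6-joint arm with a two-finger parallel gripper is mounted at the origin on a cart in front of the work surface, level with it; the furniture and walls round the work are solid. World frame = base frame: x ahead of the robot, y to its left, z up, the work surface at z = 0. Lengths are in m, angles in rad, forces in N, time in s.
With the tool pointing down it reaches from about 0.325 to 0.775 m from the base axis. Payload 5.5 kg.
Tool frame: the origin (TCP) lies at the very end of the fingers, on their centre line; the grasp point (between the pads) lies 19 mm behind it; z points along the fingers, y is the direction in which the jaws open and shut (so a half turn about z gives the same grasp; the last joint's range is limited). The gripper opens to 88 mm and grips with 3 to 60 N. Pads are 20 mm wide; open, the fingers measure 115 mm over their backs; the gripper's body (75 mm by 178 mm) begins 61 mm behind the grasp point.
Start: joints at [-0.057, 0.091, 1.231, -0, 1.82, -0.057], TCP at [0.6, -0, 0.223] pointing down, gripper open.
Joint ranges: [-2.87, 2.87], [-0.86, 2.18], [0.17, 2.46], [-1.51, 4.65], [0.06, 2.69], [-2.65, 2.65]. Speed limits (rad/s): [2.57, 2.57, 3.01, 3.14, 3.14, 3.14].

## Interface

Orientations are given as a unit quaternion [w, x, y, z].
In Python, from bench import status, snapshot, camera_info, ctrl, spotter gives the robot as it stands. The module is installed in compiled form; this text tells all that it offers.
- The arm moves only by the tool apply_moves, never from a script. Its argument "commands" is a list of rows, each a list of 7 numbers: the shift along the tool's x, y, z in cm, then the turn, a rotation vector about the tool's x, y, z in degrees, then the closure, from -1 (fully open) to 1 (shut). In form: [[dx, dy, dz, wx, wy, wz, grip], ...]. A call has 1 to 5 rows; each row is the pose to reach, as a shift and turn from the pose measured when the call began, along the tool's axes at that moment; what a row does not reach only later rows make up. A row lasts 1/12 s, in which the tool goes at most 41.7 mm and 7.16 degrees, less where a joint would pass 70% of its speed; a pose out of reach is approached as far as the arm can. A call with a gripper value outside its range is refused whole. The fingers move at their own pace and stop on an object; "squeeze" is the grip in N (left out, the last holds). Time passes only in rows, so rows that repeat a pose let the fingers close. It gives the time, the measured TCP pose, the force and the opening at its end, in the units of the state.
- status.get_state(): the state, without advancing time (a new reading comes with each control period).
- snapshot(name): name is "scene" or "side" or "wrist"; returns (picture, depth): 480x640x3 uint8, blue, green, red; 480x640 float32, m along the optical axis (not along the pixel's ray), 0 where there is no reading.
- camera_info(name): a dict with "vfov" (degrees; the focal length in pixels is half the picture's height over the tangent of half this angle, whatever the lens; pixels are square), "cx", "cy" (the principal point, pixels), "R" (3x3) and "t" (3): a world point X has camera coordinates R X + t; the wrist camera has in their place "hand_eye" (4x4, takes a point from camera to tool coordinates, whose origin is the TCP and whose axes are the flange's). Camera axes: x right, y down, z forward; pixel columns grow to the right and rows downward; lengths in m; the calibration is good to about 2 mm. A picture is of the moment at which its call begins: read the wrist's pose just before it. camera_info takes no time and is no camera call.
- ctrl.finish_job(): hands the job in, once; it reports no verdict.
Trained networks look in the newest picture that a camera, given by its name, has taken for a name from the list of things; names that differ only in an ending like _2 or _b are one class to them, and where a whole thing is asked for, a point or a joint stands for the part that bears it (a point fixed in the world has none). Each returns a list of dicts, best first, with "score" (0 to 1); they miss things now and then, are a little off and sometimes report something else, mostly with a low value. They report only what shows in the picture. A call takes as long as a camera call. They do not tell look-alikes from the thing itself.
- spotter.silhouettes(camera, label): "region" (480x640 bool, what is visible of it) and "xy" ([column, row] in pixels, amid what is visible of it).
- spotter.pinpoint(camera, label): "xy" ([column, row] in pixels: a listed point, or the origin of a listed thing).
The state is a dict: "t": time; "joint_pos": joint angles; "joint_velocities": joint speeds; "joint_efforts": joint torques, N m; "tool_pos": TCP position; "orientation": TCP orientation; "ft_force": force on the tool from outside, world axes, zero at the start; "ft_torque": the same for the moment, N m; "grip_width": finger opening in m.
Only numpy, scipy, OpenCV 4.12 (cv2) and the standard library are available. Lean on these libraries where they do the work, as an engineer would, in place of code of your own. Each camera call takes 0.05 s, during which the arm holds its last target.

## Working session

There is one attempt and no reset: what is moved stays moved. The work goes in short steps, Python scripts to look and compute and a tool call to move; the robot and the scene stay as the last step left them, time stands still between calls to the robot, and variables do not carry over. Pictures are saved under pics/ and viewed, and the job is handed in when it is done.

Besides the shell and the picture viewer there is one more tool, called as name(argument=value, ...), one argument or row to a line, values as JSON. apply_moves: Moves the arm, as the interface text tells. Its arguments: {"type":"object","properties":{"commands":{"type":"array"},"squeeze":{"type":"number"}},"required":["commands"]}

```bash
mkdir -p pics; ls
cat > h.py <<'E'
import numpy as np, cv2
from bench import status, snapshot, camera_info, ctrl, spotter
from scipy.spatial.transform import Rotation as Rn
def K(n):
    c=camera_info(n); f=240/np.tan(np.radians(c['vfov'])/2); return c,f
def pose():
    s=status.get_state(); q=s['orientation']; return np.array(s['tool_pos']),Rn.from_quat([q[1],q[2],q[3],q[0]]).as_matrix(),s
def cam2world(n,P,st=None):
    c,f=K(n)
    if n=='wrist':
        p,R,_=st or pose(); H=np.array(c['hand_eye']); return (P@H[:3,:3].T+H[:3,3])@R.T+p
    return (P-np.array(c['t']))@np.array(c['R'])
def deproj(n,u,v,d,st=None):
    c,f=K(n); u=np.asarray(u,float);v=np.asarray(v,float);d=np.asarray(d,float)
    P=np.stack([(u-c['cx'])/f*d,(v-c['cy'])/f*d,d],-1); return cam2world(n,P,st)
def rayz(n,xy,z,st=None):
    a=deproj(n,xy[0],xy[1],0.,st); b=deproj(n,xy[0],xy[1],1.,st); return a+(b-a)*(z-a[2])/(b[2]-a[2])
E
python3 - <<'E'
from h import *
for n in ['scene','side','wrist']:
    p,d=snapshot(n); cv2.imwrite(f'pics/{n}0.png',p); np.save(n+'0.npy',d); c=camera_info(n); print(n,{k:np.round(v,3).tolist() for k,v in c.items()})
print(status.get_state())
E
```

```text
pics
scene {'vfov': 46.051, 'cx': 314.758, 'cy': 247.919, 'R': [[-0.71, -0.704, -0.004], [-0.441, 0.449, -0.777], [0.549, -0.551, -0.629]], 't': [0.42, 0.23, 1.388]}
side {'vfov': 57.302, 'cx': 316.053, 'cy': 243.57, 'R': [[0.834, -0.551, -0.022], [-0.274, -0.38, -0.883], [0.478, 0.743, -0.468]], 't': [-0.35, 0.207, 1.067]}
wrist {'vfov': 62.479, 'cx': 314.446, 'cy': 239.206, 'hand_eye': [[-0.0, -0.971, -0.24, 0.065], [1.0, -0.0, -0.001, -0.0], [0.001, -0.24, 0.971, -0.161], [0.0, 0.0, 0.0, 1.0]]}
{'t': 0.15, 'joint_pos': array([-5.66948619e-02,  9.17421657e-02,  1.23159857e+00,  1.50566971e-05,
        1.81982025e+00, -5.66876452e-02]), 'joint_velocities': array([ 0.00097294, -0.00303499, -0.00182683,  0.00143113, -0.00042792,
       -0.00085651]), 'joint_efforts': array([ 1.35033202e-03, -4.47044814e+01, -4.06907630e+01,  6.99103042e-02,
        2.74600578e-02, -1.16549641e-04]), 'tool_pos': array([5.99773962e-01, 1.92403503e-05, 2.21738993e-01]), 'orientation': array([-5.89874782e-04,  7.07107807e-01,  7.07105320e-01, -5.16735428e-04]), 'ft_force': array([ 0.26645085, -0.14710019,  0.40920323]), 'ft_torque': array([ 0.01019007, -0.00089299, -0.03867441]), 'grip_width': 0.08793557787620887}
```

View pics/scene0.png

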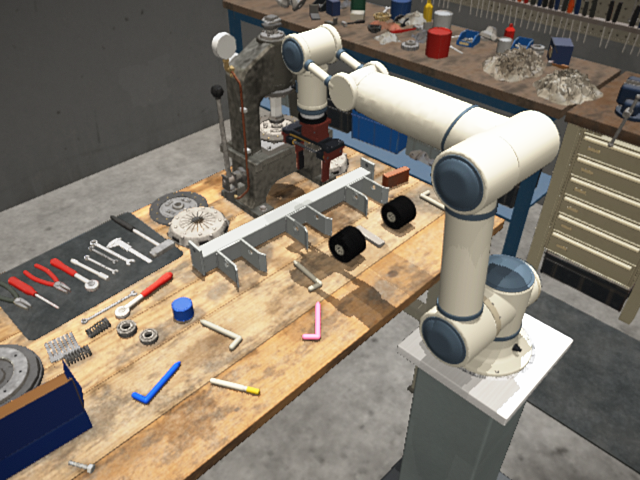

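View pics/side0.png

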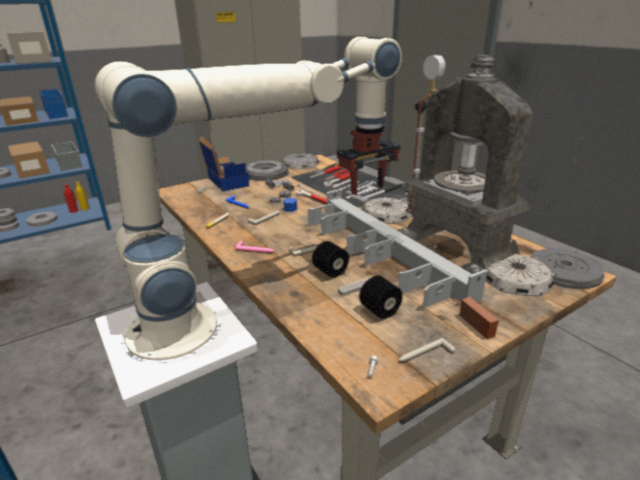

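View pics/wrist0.png

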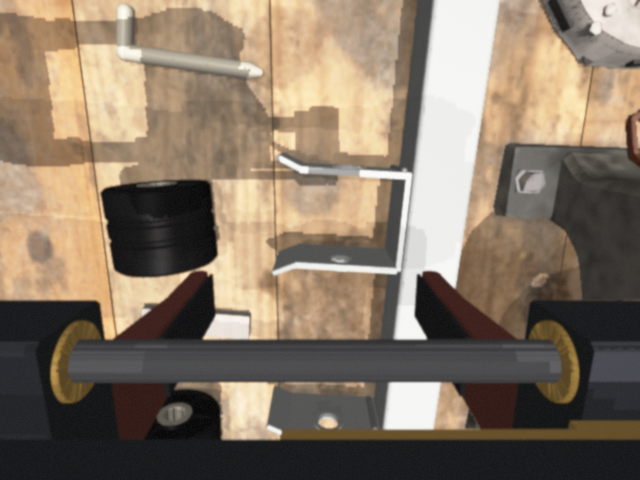

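Run:
```python
from h import *
for n in ['scene','side']:
    for l,z in [('roller_0_center',.044),('pin_0_mid',.007),('bay_0',.045),('cross_member',0),('parallel',0),('grease_tin',0),('lining_block',0)]:
        for r in spotter.pinpoint(n,l): print(n,l,round(r['score'],2),np.round(r['xy']),np.round(rayz(n,r['xy'],z),3))
```

```text
scene pin_0_mid 0.85 [222. 332.] [0.483 0.438 0.007]
scene bay_0 0.81 [308. 222.] [0.619 0.001 0.045]
scene bay_0 0.61 [364. 189.] [ 0.617 -0.252  0.045]
scene bay_0 0.58 [239. 257.] [0.64  0.252 0.045]
scene cross_member 0.62 [310. 234.] [ 0.616 -0.004  0.   ]
scene parallel 0.57 [369. 235.] [ 0.483 -0.125  0.   ]
scene parallel 0.49 [398. 212.] [ 0.494 -0.281  0.   ]
scene grease_tin 0.82 [182. 315.] [0.608 0.47  0.   ]
scene lining_block 0.91 [395. 181.] [ 0.62  -0.422  0.   ]
side roller_0_center 0.66 [328. 258.] [ 0.462 -0.003  0.044]
side pin_0_mid 0.65 [268. 219.] [0.484 0.417 0.007]
side bay_0 0.92 [331. 211.] [0.663 0.267 0.045]
side bay_0 0.89 [370. 238.] [0.637 0.024 0.045]
side bay_0 0.7 [428. 283.] [ 0.598 -0.259  0.045]
side cross_member 0.87 [373. 255.] [ 0.628 -0.005  0.   ]
side parallel 0.61 [357. 290.] [ 0.47  -0.128  0.   ]
side parallel 0.49 [332. 212.] [0.717 0.34  0.   ]
side grease_tin 0.66 [290. 209.] [0.607 0.462 0.   ]
side grease_tin 0.63 [423. 346.] [ 0.452 -0.39   0.   ]
side lining_block 0.87 [476. 326.] [ 0.605 -0.414  0.   ]
```

apply_moves(
  commands=[
    [0, -2, -4, 0, 0, 0, -1],
    [0, -5, -8, 0, 0, 0, -1],
    [-2, -8, -12, 0, 0, 0, -1],
    [-4, -10, -14, 0, 0, 0, -1],
    [-4, -10, -14, 0, 0, 0, -1],
  ],
)

```text
t: 1.27
tool_pos: [0.4981, -0.0412, 0.369]
orientation: [0.004, 0.707, 0.707, 0.002]
ft_force: [0.3, -0.5, 0.6]
grip_width: 0.0878
```

```bash
cat > w.py <<'E'
from h import *
import sys
st=pose(); p,d=snapshot('wrist'); tag=sys.argv[1]
cv2.imwrite(f'pics/w{tag}.png',p); np.savez(f'w{tag}.npz',d=d,p=st[0],R=st[1],img=p)
print(st[0].round(4),st[2]['joint_pos'].round(3),st[2]['t'])
for l,z in [('roller_0_center',.044),('pin_0_mid',.007),('bay_0',.045),('parallel',0)]:
    for r in spotter.pinpoint('wrist',l): print(l,round(r['score'],2),np.round(r['xy']),np.round(rayz('wrist',r['xy'],z,st),3))
E
python3 w.py 1
```

```text
[ 0.4981 -0.0412  0.369 ] [-1.500e-01 -1.030e-01  1.159e+00 -1.000e-03  2.077e+00 -1.500e-01] 1.2667
pin_0_mid 0.64 [280. 425.] [ 0.447 -0.403  0.007]
parallel 0.91 [302. 247.] [ 0.482 -0.12   0.   ]
```

View pics/w1.png

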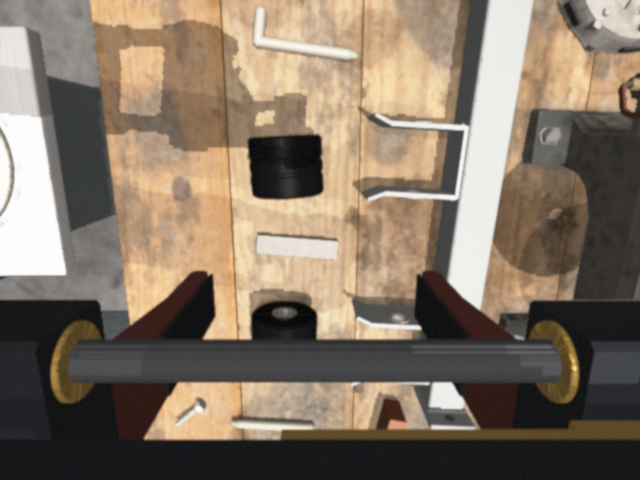

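```bash
cat > ortho.py <<'E'
from h import *
import sys
# ortho image from wrist npz: x 0.35..0.85 up? cols=y descending ; rows = x descending
def ortho(tag,x0=.35,x1=.80,y0=-.55,y1=.25,res=.001):
    z=np.load(f'w{tag}.npz'); d=z['d']; v,u=np.mgrid[0:480,0:640]
    W=deproj('wrist',u,v,d,(z['p'],z['R'],None)); ok=(d>.28)
    H=np.full((int((x1-x0)/res),int((y1-y0)/res)),-1.); I=np.zeros(H.shape+(3,),np.uint8)
    P=W[ok]; C=z['img'][ok]; o=np.argsort(P[:,2]); P=P[o];C=C[o]
    r=((x1-P[:,0])/res).astype(int); c=((y1-P[:,1])/res).astype(int)
    k=(r>=0)&(r<H.shape[0])&(c>=0)&(c<H.shape[1]); H[r[k],c[k]]=P[k,2]; I[r[k],c[k]]=C[k]
    return H,I,W,ok
if __name__=='__main__':
    H,I,W,ok=ortho(sys.argv[1]); cv2.imwrite(f'pics/o{sys.argv[1]}.png',I)
    cv2.imwrite(f'pics/oh{sys.argv[1]}.png',cv2.applyColorMap(np.clip(H*255/.12,0,255).astype(np.uint8),cv2.COLORMAP_JET))
    # bench height
    b=ok&(abs(W[...,2])<.006); print('bench z med',np.median(W[b][:,2]))
    # box top
    m=ok&(abs(W[...,2]-.06)<.006)&(W[...,0]>.62)&(W[...,0]<.78)
    Q=W[m]; print(len(Q),Q.min(0),Q.max(0),np.median(Q[:,2]))
    # front edge of box as function of y
    ys=np.arange(-.2,.2,.01); 
    E=[]
    for y in ys:
        q=Q[abs(Q[:,1]-y)<.005]
        if len(q)>20: E.append((y,np.percentile(q[:,0],3),np.percentile(q[:,0],97)))
    print(np.round(E,4))
E
python3 ortho.py 1
```

```text
bench z med -0.0011753259186959297
14634 [ 0.62002176 -0.34456948  0.05400296] [0.73473584 0.17036467 0.06597734] 0.05909573017074432
[[-0.18    0.6973  0.7137]
 [-0.17    0.6867  0.7135]
 [-0.16    0.6782  0.7136]
 [-0.15    0.669   0.714 ]
 [-0.14    0.6683  0.7142]
 [-0.13    0.6688  0.7149]
 [-0.12    0.6695  0.7153]
 [-0.11    0.6699  0.7163]
 [-0.1     0.6709  0.7163]
 [-0.09    0.671   0.7174]
 [-0.08    0.672   0.7178]
 [-0.07    0.6723  0.7185]
 [-0.06    0.6731  0.7192]
 [-0.05    0.6734  0.7199]
 [-0.04    0.6238  0.7193]
 [-0.03    0.6699  0.7207]
 [-0.02    0.6702  0.7214]
 [-0.01    0.6709  0.7222]
 [ 0.      0.6717  0.7226]
 [ 0.01    0.6722  0.7232]
 [ 0.02    0.6729  0.7246]
 [ 0.03    0.6735  0.7246]
 [ 0.04    0.6235  0.7238]
 [ 0.05    0.6794  0.7259]
 [ 0.06    0.68    0.7262]
 [ 0.07    0.6809  0.7267]
 [ 0.08    0.6814  0.7277]
 [ 0.09    0.6815  0.7285]
 [ 0.1     0.6822  0.7288]
 [ 0.11    0.6834  0.7297]
 [ 0.12    0.6836  0.7301]
 [ 0.13    0.6843  0.7304]
 [ 0.14    0.6849  0.7312]
 [ 0.15    0.6856  0.7317]
 [ 0.16    0.6859  0.7327]
 [ 0.17    0.6864  0.733 ]]
```

View pics/oh1.png

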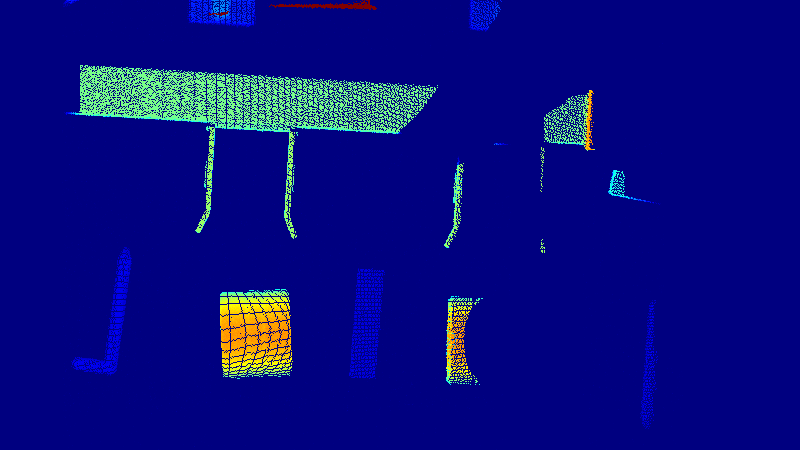

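```bash
cat > meas.py <<'E'
from ortho import *
H,I,W,ok=ortho('1')
a=-np.arctan2(.7330-.7137,.35)
# refine with back edge
m=ok&(abs(W[...,2]-.06)<.006); Q=W[m]
ys=np.arange(-.15,.17,.01); bx=[np.percentile(Q[(abs(Q[:,1]-y)<.005)&(Q[:,0]>.68)&(Q[:,0]<.76),0],97) for y in ys]
s=np.polyfit(ys,bx,1); a=-np.arctan(s[0]); print('yaw',a,np.degrees(a),s)
R=np.array([[np.cos(a),-np.sin(a)],[np.sin(a),np.cos(a)]])  # member->world
L=W[...,:2]@R   # coords in member axes
m2=ok&(W[...,2]>.045)&(W[...,2]<.07)
q=L[m2]
for lo,hi in [(-.15,-.06),(.06,.15),(-.03,.03)]:
    b=q[(q[:,1]>lo)&(q[:,1]<hi)&(q[:,0]>.6)&(q[:,0]<.75)]; print('box front/back u',lo,np.percentile(b[:,0],[1,3,97,99]))
o=R.T@[.625,0]; print('guess L',o)
for lo,hi in [(-.06,-.02),(.02,.06),(-.24,-.18)]:
    b=q[(q[:,1]>lo)&(q[:,1]<hi)&(q[:,0]>o[0]-.035)&(q[:,0]<o[0]+.04)]; print('cheek v',np.percentile(b[:,1],[5,50,95]),len(b))
# rollers
for x0,x1,y0,y1 in [(.40,.53,-.06,.05),(.40,.53,-.26,-.19)]:
    k=ok&(W[...,2]>.03)&(W[...,2]<.1)&(W[...,0]>x0)&(W[...,0]<x1)&(W[...,1]>y0)&(W[...,1]<y1)
    P=W[k]
    print('roller',P.min(0),P.max(0),np.percentile(P[:,2],99))
    # fit cylinder: axis horizontal
    from scipy.optimize import least_squares
    def f(t): 
        n=np.array([np.cos(t[2]),np.sin(t[2])]); dx=(P[:,:2]-[t[0],P[:,1].mean()])@n
        return np.hypot(dx,P[:,2]-t[1])-.044
    up=P[:,2]>.0
    r=least_squares(f,[.466,.044,0],loss='soft_l1',f_scale=.001); t=r.x
    v=-np.sin(t[2])*(P[:,0]-t[0])+np.cos(t[2])*(P[:,1]-P[:,1].mean())
    e=np.percentile(v,[1,99]); c=np.array([t[0],P[:,1].mean()])+e.mean()*np.array([-np.sin(t[2]),np.cos(t[2])])
    print(' cyl x,z,yaw',t,'ends',e,'center',c)
# pins
for x0,x1,y0,y1 in [(.40,.60,.1,.2),(.35,.52,-.46,-.36)]:
    k=ok&(W[...,2]>.006)&(W[...,2]<.03)&(W[...,0]>x0)&(W[...,0]<x1)&(W[...,1]>y0)&(W[...,1]<y1); P=W[k]
    print('pin',len(P),P.min(0).round(3),P.max(0).round(3))
E
python3 meas.py
```

```text
yaw -0.05841845037780263 -3.3471306523425204 [0.058485   0.72303215]
box front/back u -0.15 [0.67425643 0.67453436 0.72164841 0.72288573]
box front/back u 0.06 [0.6089938  0.62396089 0.72139666 0.72287718]
box front/back u -0.03 [0.6052549  0.61548966 0.72113623 0.72277173]
guess L [0.62393383 0.03649077]Traceback (most recent call last):
  File "meas.py", line 16, in <module>
    b=q[(q[:,1]>lo)&(q[:,1]<hi)&(q[:,0]>o[0]-.035)&(q[:,0]<o[0]+.04)]; print('cheek v',np.percentile(b[:,1],[5,50,95]),len(b))
                                                                                       ~~~~~~~~~~~~~^^^^^^^^^^^^^^^^^^
    return _quantile_unchecked(
        a, q, axis, out, overwrite_input, method, keepdims, weights)
    return _ureduce(a,
                    func=_quantile_ureduce_func,
    ...<5 lines>...
                    overwrite_input=overwrite_input,
                    method=method)
    r = func(a, **kwargs)
    result = _quantile(arr,
                       quantiles=q,
    ...<2 lines>...
                       out=out,
                       weights=wgt)
    slices_having_nans = np.isnan(arr[-1, ...])
                                  ~~~^^^^^^^^^
IndexError: index -1 is out of bounds for axis 0 with size 0
```

```bash
sed -i 's/for lo,hi in \[(-.06,-.02),(.02,.06),(-.24,-.18)\]/for lo,hi in [(-.025,.01),(.06,.1),(-.2,-.15),(-.26,-.22)]/; s/b=q\[(q\[:,1\]>lo)&(q\[:,1\]<hi)&(q\[:,0\]>o\[0\]-.035)/b=q[(q[:,1]>lo)\&(q[:,1]<hi)\&(q[:,0]>o[0]-.035)/' meas.py; python3 meas.py
```

```text
yaw -0.05841845037780263 -3.3471306523425204 [0.058485   0.72303215]
box front/back u -0.15 [0.67425643 0.67453436 0.72164841 0.72288573]
box front/back u 0.06 [0.6089938  0.62396089 0.72139666 0.72287718]
box front/back u -0.03 [0.6052549  0.61548966 0.72113623 0.72277173]
guess L [0.62393383 0.03649077]
cheek v [-0.00675258 -0.00251741 -0.00059369] 379
cheek v [0.07433244 0.07677786 0.08028662] 378
cheek v [-0.17509316 -0.17092157 -0.16870289] 411
cheek v [-0.25574023 -0.25496601 -0.25358289] 38
roller [ 0.42152594 -0.04217355  0.04372621] [0.51049401 0.02991598 0.08952177] 0.0884545143644066
 cyl x,z,yaw [0.46549976 0.0430161  0.04566233] ends [-0.03509905  0.03328298] center [ 0.46554121 -0.00586355]
roller [ 0.4151543  -0.23288949  0.03004557] [ 0.50324466 -0.19651045  0.08972064] 0.08786485330774002
 cyl x,z,yaw [ 0.45949515  0.04220224 -0.03107919] ends [-0.02299526  0.00677655] center [ 0.45924316 -0.21205949]
pin 1619 [0.425 0.119 0.006] [0.552 0.178 0.016]
pin 643 [ 0.372 -0.408  0.006] [ 0.499 -0.391  0.016]
```

```bash
cat > plan.py <<'E'
from h import *
import sys
# plan.py x y z yaw : tool x axis at world angle yaw (rad), tool z down
def plan(x,y,z,yaw):
    p,R,s=pose(); tx=np.array([np.cos(yaw),np.sin(yaw),0]); tz=np.array([0,0,-1.]); ty=np.cross(tz,tx)
    T=np.stack([tx,ty,tz],1); d=R.T@(np.array([x,y,z])-p)*100; w=Rn.from_matrix(R.T@T).as_rotvec(degrees=True)
    print('cmd',np.round(d,2).tolist(),np.round(w,2).tolist(),'| at',p.round(4),'yaw',round(float(np.arctan2(R[1,0],R[0,0])),4),'t',round(s['t'],2))
if __name__=='__main__': plan(*map(float,sys.argv[1:5]))
E
python3 plan.py .4655 -.006 .15 .046
```

```text
cmd [3.34, -3.44, 21.01] [-0.19, 0.11, 87.37] | at [ 0.5007 -0.0396  0.36  ] yaw 1.571 t 1.52
```

apply_moves(
  commands=[
    [3.3, -3.4, 10, 0, 0, 87.4, -1],
    [3.3, -3.4, 15, 0, 0, 87.4, -1],
    [3.3, -3.4, 20, 0, 0, 87.4, -1],
    [3.3, -3.4, 21, 0, 0, 87.4, -1],
    [3.3, -3.4, 21, 0, 0, 87.4, -1],
  ],
)

```text
t: 1.93
tool_pos: [0.4659, -0.0063, 0.1557]
orientation: [-0.002, 0.891, 0.453, -0.003]
ft_force: [1.0, 0.9, 0.6]
grip_width: 0.0879
```

```bash
python3 plan.py .4655 -.006 .15 .046
```

```text
cmd [-0.0, -0.05, 0.57] [-0.19, 0.31, 51.27] | at [ 0.4659 -0.0063  0.1557] yaw 0.9408 t 1.93
```

apply_moves(
  commands=[
    [0, 0, 0.5, 0, 0, 51.3, -1],
    [0, 0, 0.5, 0, 0, 51.3, -1],
    [0, 0, 0.5, 0, 0, 51.3, -1],
    [0, 0, 0.5, 0, 0, 51.3, -1],
    [0, 0, 0.5, 0, 0, 51.3, -1],
  ],
)

```text
t: 2.35
tool_pos: [0.4651, -0.0053, 0.1471]
orientation: [-0.001, 0.988, 0.157, -0.005]
ft_force: [-0.2, 0.3, 0.1]
grip_width: 0.0882
```

```bash
python3 plan.py .4655 -.006 .15 .046
```

```text
cmd [0.02, 0.08, -0.29] [-0.14, 0.6, 15.46] | at [ 0.4651 -0.0053  0.1471] yaw 0.3159 t 2.35
```

apply_moves(
  commands=[
    [0, 0, 0, 0, 0.5, 15.5, -1],
    [0, 0, 0, 0, 0.5, 15.5, -1],
    [0, 0, 0, 0, 0.5, 15.5, -1],
    [0, 0, 0, 0, 0.5, 15.5, -1],
  ],
)

```text
t: 2.68
tool_pos: [0.4644, -0.0045, 0.1439]
orientation: [-0.002, 1.0, 0.023, -0.004]
ft_force: [1.2, -0.6, -0.1]
grip_width: 0.0876
```

```bash
python3 plan.py .4655 -.006 .028 .046; python3 w.py 2
```

```text
cmd [0.19, 0.19, 11.59] [-0.18, 0.41, -0.04] | at [ 0.4644 -0.0045  0.1439] yaw 0.0453 t 2.68
[ 0.4644 -0.0045  0.1439] [-0.085 -0.274  1.713  0.002  1.71   1.441] 2.6833
parallel 0.66 [462. 213.] [ 0.478 -0.12   0.   ]
```

View pics/w2.png

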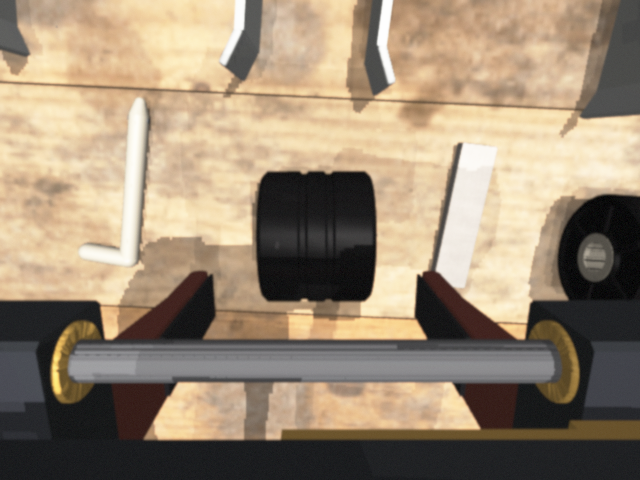

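apply_moves(
  commands=[
    [0.2, 0.2, 4, 0, 0.4, 0, -1],
    [0.2, 0.2, 8, 0, 0.4, 0, -1],
    [0.2, 0.2, 11, 0, 0.4, 0, -1],
    [0.2, 0.2, 11.6, 0, 0.4, 0, -1],
    [0.2, 0.2, 11.6, 0, 0.4, 0, -1],
  ],
)

```text
t: 3.35
tool_pos: [0.4648, -0.0065, 0.0278]
orientation: [-0.002, 1.0, 0.023, -0.001]
ft_force: [0.1, 0.1, 0.5]
grip_width: 0.0879
```

apply_moves(
  commands=[
    [0, 0, 0, 0, 0, 0, 0.3],
    [0, 0, 0, 0, 0, 0, 0.3],
    [0, 0, 0, 0, 0, 0, 0.3],
    [0, 0, 0, 0, 0, 0, 0.3],
    [0, 0, 0, 0, 0, 0, 0.3],
  ],
  squeeze=6,
)

```text
t: 3.77
tool_pos: [0.4664, -0.006, 0.0304]
orientation: [-0.002, 1.0, 0.024, 0.001]
ft_force: [-0.7, 3.6, 6.8]
grip_width: 0.0699
```

```bash
python3 plan.py .4655 -.006 .028 -.0584
python3 - <<'E'
from h import *
p,_=snapshot('side'); cv2.imwrite('pics/s1.png',p[150:400,200:560]);
E
```

```text
cmd [-0.09, -0.0, 0.24] [-0.23, -0.13, 6.05] | at [ 0.4664 -0.006   0.0304] yaw 0.0472 t 3.77
```

View pics/s1.png

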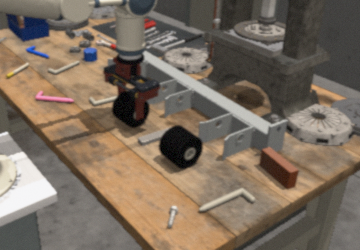

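```bash
python3 plan.py .4764 .0093 .030 -.0584;python3 plan.py .5491 .005 .030 -.0584
```

```text
cmd [1.07, -1.48, 0.05] [-0.22, -0.14, 6.05] | at [ 0.4664 -0.006   0.0304] yaw 0.0472 t 3.82
cmd [8.31, -0.71, 0.06] [-0.22, -0.14, 6.05] | at [ 0.4664 -0.006   0.0304] yaw 0.0472 t 3.82
```

apply_moves(
  commands=[
    [0.2, -0.3, 0, 0, 0, 2, 0.3],
    [0.5, -0.7, 0, 0, 0, 4, 0.3],
    [0.8, -1.1, 0, 0, 0, 6, 0.3],
    [1.1, -1.5, 0, 0, 0, 6, 0.3],
    [1.1, -1.5, 0, 0, 0, 6, 0.3],
  ],
)

```text
t: 4.23
tool_pos: [0.4768, 0.0098, 0.0305]
orientation: [-0.002, 1.0, -0.028, 0.001]
ft_force: [-0.3, 0.5, -2.6]
grip_width: 0.0701
```

```bash
python3 plan.py .5491 .005 .030 -.0584
```

```text
cmd [7.24, 0.07, 0.06] [-0.22, -0.12, 0.13] | at [0.4768 0.0098 0.0305] yaw -0.0561 t 4.23
```

apply_moves(
  commands=[
    [1.5, 0, 0.1, 0, 0, 0, 0.3],
    [3, 0, 0.1, 0, 0, 0, 0.3],
    [4.5, 0.1, 0.1, 0, 0, 0, 0.3],
    [6, 0.1, 0.1, 0, 0, 0, 0.3],
    [7.2, 0.1, 0.1, 0, 0, 0, 0.3],
  ],
  squeeze=4,
)

```text
t: 4.65
tool_pos: [0.549, 0.0047, 0.0291]
orientation: [-0.002, 1.0, -0.027, 0.0]
ft_force: [-1.8, 1.0, -2.7]
grip_width: 0.0699
```

```bash
python3 plan.py .5491 .005 .030 -.0584; python3 w.py 3
python3 - <<'E'
from h import *
p,_=snapshot('side'); cv2.imwrite('pics/s2.png',cv2.resize(p[180:340,270:510],None,fx=3,fy=3));
E
```

```text
cmd [0.01, -0.03, -0.09] [-0.22, -0.04, 0.2] | at [0.549  0.0047 0.0291] yaw -0.0549 t 4.65
[0.549  0.0047 0.0291] [-0.056  0.004  1.666  0.004  1.472  1.569] 4.65
```

View pics/s2.png

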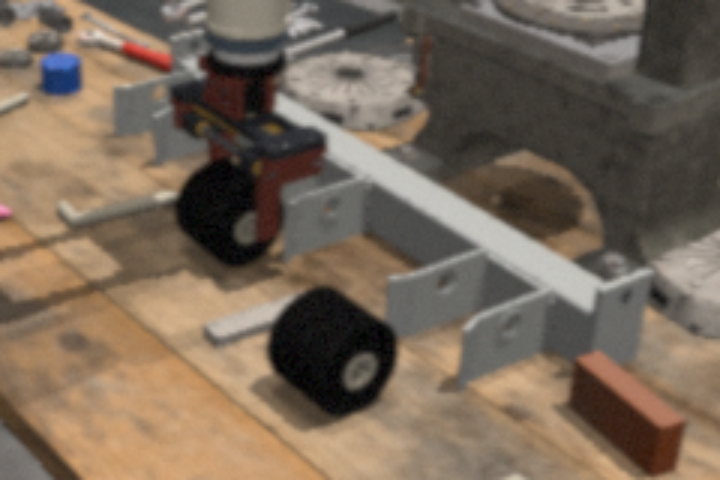

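View pics/w3.png

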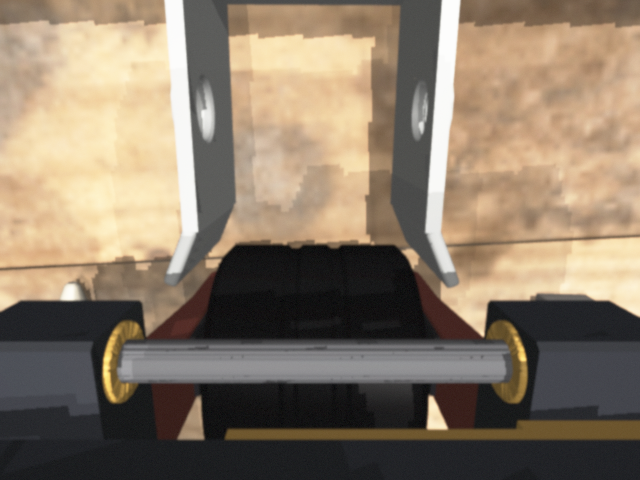

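apply_moves(
  commands=[
    [0, 0, 0, 0, 0, 0, -1],
    [0, 0, 0, 0, 0, 0, -1],
    [0, 0, 0, 0, 0, 0, -1],
    [0, 0, -4, 0, 0, 0, -1],
    [0, 0, -8, 0, 0, 0, -1],
  ],
)

```text
t: 5.37
tool_pos: [0.5459, 0.0046, 0.1078]
orientation: [-0.002, 1.0, -0.028, -0.002]
ft_force: [1.1, -0.8, 0.8]
grip_width: 0.0877
```

apply_moves(
  commands=[
    [0, 0, -3, 0, 0, 0, 0.5],
    [-3, 0, -3, 0, 0, 0, 0.5],
    [-7, 0, -3, 0, 0, 0, 0.5],
    [-8, 0, -3, 0, 0, 0, 0.5],
    [-8, 0, -3, 0, 0, 0, 0.5],
  ],
)

```text
t: 5.78
tool_pos: [0.4643, 0.0092, 0.1388]
orientation: [-0.002, 1.0, -0.028, -0.002]
ft_force: [0.4, 0.3, 0.3]
grip_width: 0.0577
```

```bash
python3 plan.py .4724 .0093 .030 -.0584; python3 w.py 4; grep -n 1 /dev/null
python3 - <<'E'
from h import *
print(pose()[2]['grip_width'])
E
```

```text
cmd [0.84, -0.02, 10.88] [-0.22, 0.18, 0.18] | at [0.4643 0.0092 0.1388] yaw -0.0553 t 5.78
[0.4643 0.0092 0.1388] [-0.056 -0.277  1.725  0.004  1.697  1.57 ] 5.7833
pin_0_mid 0.36 [479. 204.] [ 0.476 -0.115  0.007]
bay_0 0.51 [146. 217.] [0.487 0.119 0.045]
parallel 0.55 [481. 201.] [ 0.477 -0.119  0.   ]
0.03772679147769094
```

View pics/w4.png

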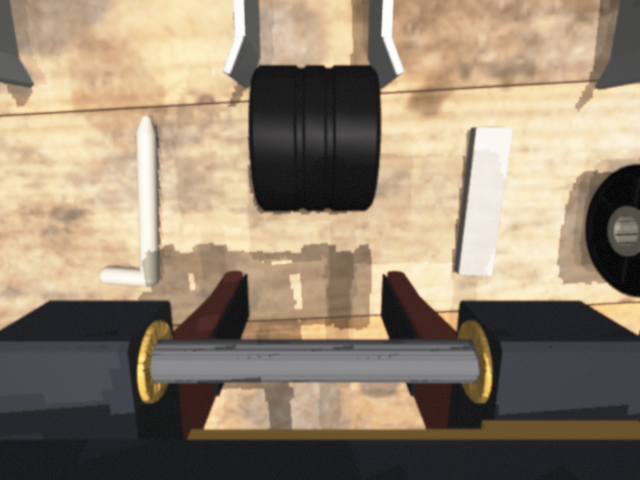

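apply_moves(
  commands=[
    [0.3, 0, 4, 0, 0, 0, 0.5],
    [0.3, 0, 8, 0, 0, 0, 0.5],
    [0.3, 0, 10.5, 0, 0, 0, 0.5],
    [0.8, 0, 10.9, 0, 0, 0, 0.5],
    [0.8, 0, 10.9, 0, 0, 0, 0.5],
  ],
)

```text
t: 6.45
tool_pos: [0.4729, 0.009, 0.0262]
orientation: [-0.002, 1.0, -0.028, -0.005]
ft_force: [-1.0, 0.8, -0.1]
grip_width: 0.0215
```

```bash
python3 plan.py .5726 .0037 .030 -.0584
```

```text
cmd [9.98, -0.03, -0.49] [-0.22, 0.63, 0.16] | at [0.4729 0.009  0.0262] yaw -0.0556 t 6.45
```

apply_moves(
  commands=[
    [2, 0, -0.5, 0, 0.5, 0, 0.5],
    [3.2, 0, -0.5, 0, 0.5, 0, 0.5],
    [4.4, 0, -0.5, 0, 0.5, 0, 0.5],
    [5.6, 0, -0.5, 0, 0.5, 0, 0.5],
    [6.8, 0, -0.5, 0, 0.5, 0, 0.5],
  ],
)

```text
t: 6.87
tool_pos: [0.5425, 0.005, 0.0307]
orientation: [-0.002, 1.0, -0.028, -0.001]
ft_force: [-0.0, -0.0, -0.1]
grip_width: 0.022
```

apply_moves(
  commands=[
    [0.7, 0, 0, 0, 0, 0, 0.5],
    [1.4, 0, 0, 0, 0, 0, 0.5],
    [2.0, 0, 0, 0, 0, 0, 0.5],
    [2.3, 0, 0, 0, 0, 0, 0.5],
    [2.5, 0, 0, 0, 0, 0, 0.5],
  ],
)

```text
t: 7.28
tool_pos: [0.5677, 0.0036, 0.0306]
orientation: [-0.002, 1.0, -0.028, -0.001]
ft_force: [0.1, -0.2, 0.4]
grip_width: 0.022
```

```bash
python3 plan.py .5726 .0037 .030 -.0584; python3 w.py 5
```

```text
cmd [0.49, -0.04, 0.06] [-0.22, 0.08, 0.16] | at [0.5677 0.0036 0.0306] yaw -0.0557 t 7.28
[0.5677 0.0036 0.0306] [-0.056  0.055  1.611  0.004  1.477  1.57 ] 7.2833
parallel 0.68 [538. 414.] [ 0.477 -0.117  0.   ]
```

View pics/w5.png

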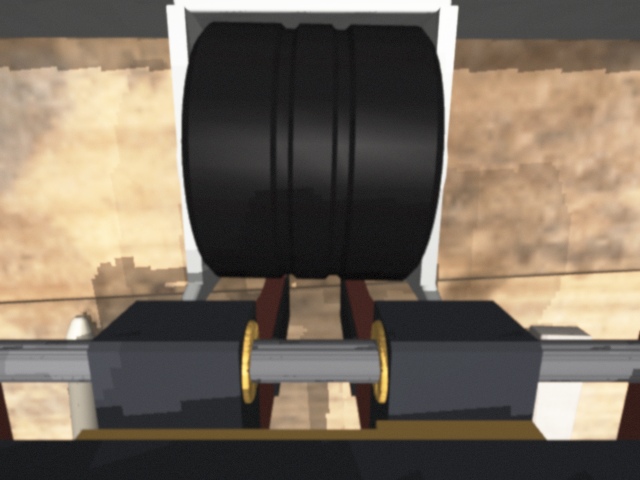

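apply_moves(
  commands=[
    [0.2, 0, 0, 0, 0, 0, 0.5],
    [0.4, 0, 0, 0, 0, 0, 0.5],
    [0.5, 0, 0, 0, 0, 0, 0.5],
  ],
)

```text
t: 7.78
tool_pos: [0.5714, 0.0033, 0.0309]
orientation: [-0.002, 1.0, -0.028, -0.002]
ft_force: [-6.3, -0.2, 5.7]
grip_width: 0.0216
```

apply_moves(
  commands=[
    [0.2, 0, 0, 0, 0, 0, 0.5],
    [0.2, 0, 0, 0, 0, 0, 0.5],
  ],
)

```text
t: 7.95
tool_pos: [0.5719, 0.0029, 0.031]
orientation: [-0.001, 1.0, -0.028, -0.004]
ft_force: [-8.0, -1.7, 4.1]
grip_width: 0.0221
```

apply_moves(
  commands=[
    [-3, 0, 0, 0, 0, 0, 0],
    [-3, 0, -4, 0, 0, 0, -1],
    [-3, 0, -8, 0, 0, 0, -1],
    [-5, 2, -12, 0, 0, 0, -1],
    [-7, 4, -14, 0, 0, 0, -1],
  ],
)

```text
t: 8.37
tool_pos: [0.5014, -0.0329, 0.1741]
orientation: [-0.002, 1.0, -0.027, -0.002]
ft_force: [0.6, -0.6, 1.1]
grip_width: 0.052
```

```bash
python3 plan.py .42 -.235 .22 -.031
```

```text
cmd [-7.06, 20.6, -4.62] [-0.17, 0.26, -1.29] | at [ 0.5014 -0.0329  0.1741] yaw -0.0536 t 8.37
```

apply_moves(
  commands=[
    [-2, 4, -4, 0, 0, -1, -1],
    [-4, 8, -4.6, 0, 0, -1, -1],
    [-6, 12, -4.6, 0, 0, -1.3, -1],
    [-7, 16, -4.6, 0, 0, -1.3, -1],
    [-7, 20.6, -4.6, 0, 0, -1.3, -1],
  ],
)

```text
t: 8.78
tool_pos: [0.4234, -0.2114, 0.2216]
orientation: [-0.001, 1.0, -0.015, -0.001]
ft_force: [1.7, -0.3, -0.3]
grip_width: 0.0852
```

apply_moves(
  commands=[
    [0, 1, 0, 0, 0, 0, -1],
    [0, 1, 0, 0, 0, 0, -1],
  ],
)

```text
t: 8.95
tool_pos: [0.4224, -0.2239, 0.2217]
orientation: [-0.0, 1.0, -0.017, -0.0]
ft_force: [0.0, 0.0, -0.3]
grip_width: 0.0874
```

```bash
python3 w.py 6; python3 ortho.py 6
```

```text
[ 0.4224 -0.2239  0.2217] [-0.559 -0.236  1.544  0.     1.835  1.047] 8.95
parallel 0.97 [200. 154.] [ 0.479 -0.118  0.   ]
bench z med -0.0012026906414027566Traceback (most recent call last):
  File "ortho.py", line 19, in <module>
    Q=W[m]; print(len(Q),Q.min(0),Q.max(0),np.median(Q[:,2]))
                         ~~~~~^^^
    return umr_minimum(a, axis, None, out, keepdims, initial, where)
ValueError: zero-size array to reduction operation minimum which has no identity
```

View pics/w6.png

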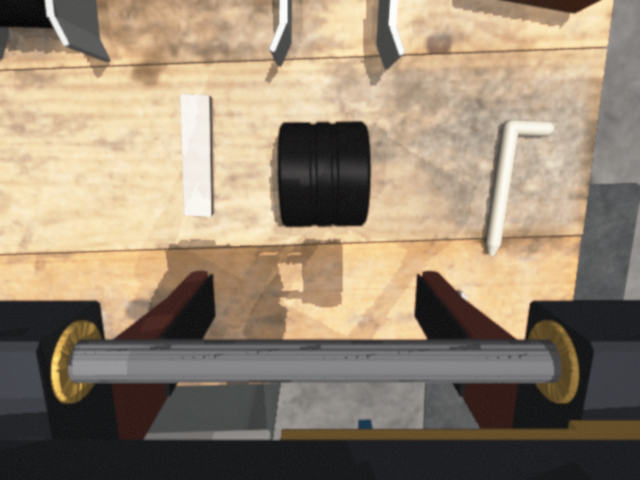

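View pics/oh6.png

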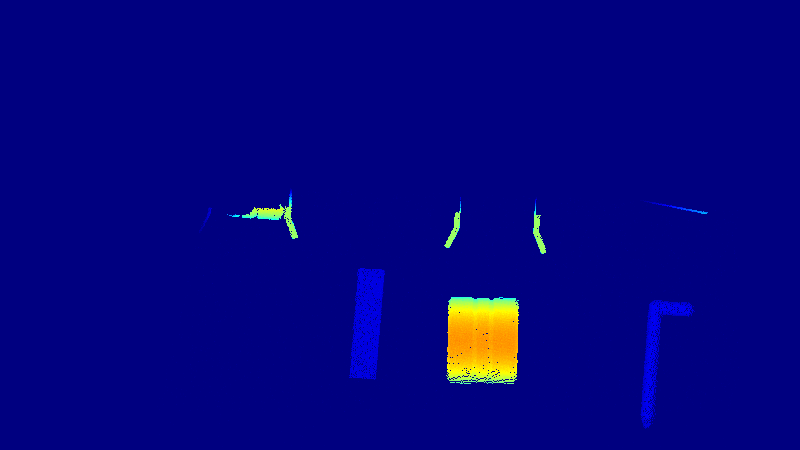

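```bash
cat > meas2.py <<'E'
from ortho import *
from scipy.optimize import least_squares
def roller(W,ok,x0,x1,y0,y1,zmin=.05):
    k=ok&(W[...,2]>zmin)&(W[...,2]<.1)&(W[...,0]>x0)&(W[...,0]<x1)&(W[...,1]>y0)&(W[...,1]<y1); P=W[k]; m=P.mean(0)
    f=lambda t: np.hypot((P[:,:2]-[t[0],m[1]])@np.array([np.cos(t[2]),np.sin(t[2])]),P[:,2]-t[1])-.044
    t=least_squares(f,[m[0],.044,0],loss='soft_l1',f_scale=.001).x
    ax=np.array([-np.sin(t[2]),np.cos(t[2])]); v=(P[:,:2]-[t[0],m[1]])@ax; e=np.percentile(v,[.5,99.5])
    print('roller c',(np.array([t[0],m[1]])+e.mean()*ax).round(4),'zc',t[1].round(4),'yaw',t[2].round(4),'len',np.ptp(e).round(4))
def pin(W,ok,x0,x1,y0,y1):
    k=ok&(W[...,2]>.005)&(W[...,2]<.03)&(W[...,0]>x0)&(W[...,0]<x1)&(W[...,1]>y0)&(W[...,1]<y1); P=W[k]
    # hand shank fit : RANSAC-ish with cv2.fitLine huber
    Q=P[:,:2].astype(np.float32); 
    best=None; rng=np.random.default_rng(0)
    for _ in range(300):
        a,b=Q[rng.integers(len(Q),size=2)]; d=b-a; L=np.hypot(*d)
        if L<.04: continue
        n=np.array([-d[1],d[0]])/L; c=(abs((Q-a)@n)<.006).sum()
        if best is None or c>best[0]: best=(c,a,n)
    inl=abs((Q-best[1])@best[2])<.008
    l=cv2.fitLine(Q[inl],cv2.DIST_HUBER,0,.001,.001).ravel(); d,c=l[:2].astype(float),l[2:].astype(float); n=np.array([-d[1],d[0]])
    s=(Q-c)@d; o=(Q-c)@n; far=abs(o)>.012; hs=np.median(s[far]); 
    if hs>0: d=-d; s=-s; hs=-hs
    n=np.array([-d[1],d[0]]); o=(Q-c)@n; mid=c+d*(hs+.05)
    print('pin mid',mid.round(4),'hc',(c+d*hs).round(4),'nose',(c+d*np.percentile(s,99.8)).round(4),'len',(np.percentile(s,99.8)-hs).round(4),'dir',np.arctan2(d[1],d[0]).round(4),'handle side',np.sign(np.median(o[far])),'n',len(Q),'far',far.sum())
if __name__=='__main__':
    H,I,W,ok=ortho('6'); roller(W,ok,.40,.53,-.29,-.17); pin(W,ok,.35,.53,-.46,-.36)
    H,I,W1,ok1=ortho('1'); roller(W1,ok1,.40,.53,-.06,.05); pin(W1,ok1,.40,.60,.1,.2)
    a=-.0584; R=np.array([[np.cos(a),-np.sin(a)],[np.sin(a),np.cos(a)]]); L=W[...,:2]@R
    m=ok&(W[...,2]>.05)&(W[...,2]<.07)
    for lo,hi in [(-.2,-.14),(-.28,-.23),(-.02,.01)]:
        k=m&(L[...,1]>lo)&(L[...,1]<hi)&(L[...,0]>.55)&(L[...,0]<.65); q=L[k]; print('lips',q.min(0).round(4),q.max(0).round(4),'cheek part',np.median(q[q[:,0]>.583],0).round(4))
E
python3 meas2.py; python3 plan.py .42 -.235 .22 -.031
```

```text
roller c [ 0.4586 -0.2327] zc 0.043 yaw -0.0227 len 0.0691
pin mid [ 0.4429 -0.3996] hc [ 0.4928 -0.4034] nose [ 0.3728 -0.3943] len 0.1203 dir 3.0661 handle side 1.0 n 2633 far 458
roller c [ 0.4668 -0.006 ] zc 0.043 yaw 0.0458 len 0.0691
pin mid [0.4833 0.1323] hc [0.4338 0.1394] nose [0.5527 0.1225] len 0.1201 dir -0.1413 handle side 1.0 n 1633 far 272
lips [ 0.5632 -0.1754] [ 0.6    -0.1622] cheek part [ 0.5908 -0.1735]
lips [ 0.5631 -0.2632] [ 0.603  -0.2501] cheek part [ 0.5919 -0.2517]
lips [ 0.5634 -0.0147] [0.5979 0.01  ] cheek part [ 0.5886 -0.0009]
cmd [-0.33, 1.52, 0.15] [-0.11, 0.07, 0.18] | at [ 0.4237 -0.2199  0.2215] yaw -0.0279 t 9.2
```

```bash
python3 plan.py .4586 -.2327 .029 -.0227
```

```text
cmd [3.55, 1.21, 19.24] [-0.11, 0.07, -0.3] | at [ 0.4237 -0.2199  0.2215] yaw -0.0279 t 9.2
```

apply_moves(
  commands=[
    [2, 1.2, 2, 0, 0, 0, -1],
    [3.5, 1.2, 5, 0, 0, 0, -1],
    [3.5, 1.2, 8, 0, 0, 0, -1],
    [3.5, 1.2, 9, 0, 0, 0, -1],
    [3.5, 1.2, 9, 0, 0, 0, -1],
  ],
)

```text
t: 9.62
tool_pos: [0.4571, -0.2307, 0.1279]
orientation: [-0.003, 1.0, -0.013, -0.003]
ft_force: [0.1, 0.2, 0.5]
grip_width: 0.0876
```

```bash
python3 plan.py .4586 -.2327 .029 -.0227
```

```text
cmd [0.23, 0.25, 9.88] [-0.3, 0.4, -0.19] | at [ 0.4571 -0.2307  0.1279] yaw -0.026 t 9.62
```

apply_moves(
  commands=[
    [0.2, 0.2, 3, 0, 0.3, 0, -1],
    [0.2, 0.2, 6, 0, 0.3, 0, -1],
    [0.2, 0.2, 9, 0, 0.3, 0, -1],
    [0.2, 0.2, 9.8, 0, 0.3, 0, -1],
    [0.2, 0.2, 9.8, 0, 0.3, 0, -1],
  ],
)

```text
t: 10.03
tool_pos: [0.4576, -0.2312, 0.029]
orientation: [-0.003, 1.0, -0.013, -0.002]
ft_force: [-0.5, 0.7, -0.9]
grip_width: 0.0878
```

apply_moves(
  commands=[
    [0, 0, 0, 0, 0, 0, 0.3],
    [0, 0, 0, 0, 0, 0, 0.3],
    [0, 0, 0, 0, 0, 0, 0.3],
    [0, 0, 0, 0, 0, 0, 0.3],
    [0, 0, 0, 0, 0, 0, 0.3],
  ],
  squeeze=5,
)

```text
t: 10.45
tool_pos: [0.4589, -0.2321, 0.0318]
orientation: [-0.002, 1.0, -0.013, -0.0]
ft_force: [-0.8, 1.5, 7.2]
grip_width: 0.07
```

Run:
```python
import numpy as np
from plan import plan
c,s=np.cos(-.0584),np.sin(-.0584)
for u in (.47,.548): 
    v=-.2127; x,y=c*u-s*v,s*u+c*v; print(x,y); plan(x,y,.029,-.0584)
```

```text
0.45678412577605015 -0.23976979050541283
cmd [-0.2, 0.78, 0.27] [-0.26, 0.04, 1.9] | at [ 0.4589 -0.2321  0.0318] yaw -0.0252 t 10.45
0.5346511517354913 -0.24432240164977265
cmd [7.6, 1.04, 0.27] [-0.26, 0.04, 1.9] | at [ 0.4589 -0.2321  0.0318] yaw -0.0252 t 10.45
```

apply_moves(
  commands=[
    [0.2, 0.3, 0, 0, 0, 1, 0.3],
    [0.5, 0.6, 0, 0, 0, 1.9, 0.3],
    [0.7, 0.8, 0, 0, 0, 1.9, 0.3],
    [1.5, 0.8, 0, 0, 0, 1.9, 0.3],
    [2.5, 0.8, 0, 0, 0, 1.9, 0.3],
  ],
  squeeze=4,
)

```text
t: 10.87
tool_pos: [0.4839, -0.2412, 0.0316]
orientation: [-0.002, 1.0, -0.03, -0.001]
ft_force: [-1.5, 1.0, -1.1]
grip_width: 0.07
```

```bash
python3 plan.py .5346 -.2443 .03 -.0584
```

```text
cmd [5.08, 0.01, 0.15] [-0.23, 0.08, -0.04] | at [ 0.4839 -0.2412  0.0316] yaw -0.0591 t 10.87
```

apply_moves(
  commands=[
    [1.2, 0, 0, 0, 0, 0, 0.3],
    [2.5, 0, 0, 0, 0, 0, 0.3],
    [3.8, 0, 0, 0, 0, 0, 0.3],
    [5, 0, 0, 0, 0, 0, 0.3],
    [5, 0, 0, 0, 0, 0, 0.3],
  ],
)

```text
t: 11.28
tool_pos: [0.536, -0.2439, 0.0307]
orientation: [-0.002, 1.0, -0.029, -0.0]
ft_force: [0.7, 0.6, -1.5]
grip_width: 0.0699
```

```bash
python3 plan.py .5346 -.2443 .03 -.0584; python3 w.py 7
```

```text
cmd [-0.14, 0.04, 0.07] [-0.24, 0.04, 0.02] | at [ 0.536  -0.2439  0.0307] yaw -0.0581 t 11.28
[ 0.536  -0.2439  0.0307] [-0.487  0.111  1.551  0.004  1.482  1.142] 11.2833
```

View pics/w7.png

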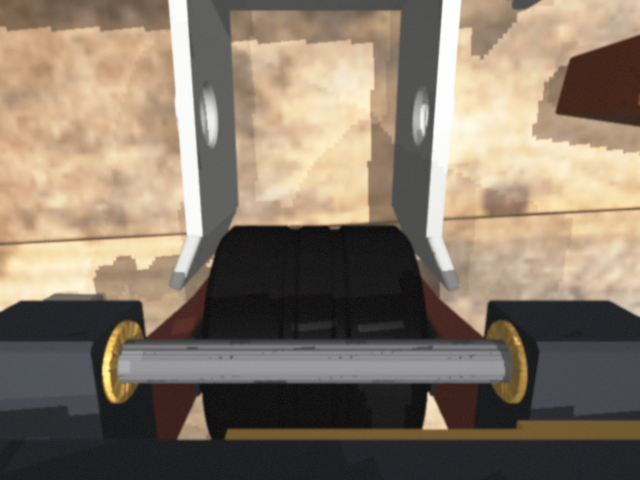

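Roller 2 sits centred between the flared lips (cols 172–458, roller 205–425). Open, go behind it, and push.

apply_moves(
  commands=[
    [0, 0, 0, 0, 0, 0, -1],
    [0, 0, 0, 0, 0, 0, -1],
    [0, 0, 0, 0, 0, 0, -1],
    [0, 0, -4, 0, 0, 0, -1],
    [0, 0, -8, 0, 0, 0, -1],
  ],
)

```text
t: 11.95
tool_pos: [0.5314, -0.2434, 0.1088]
orientation: [-0.004, 1.0, -0.03, -0.004]
ft_force: [1.3, -0.9, -0.2]
grip_width: 0.0881
```

apply_moves(
  commands=[
    [0, 0, -3, 0, 0, 0, 0.5],
    [-3, 0, -3, 0, 0, 0, 0.5],
    [-7, 0, -3, 0, 0, 0, 0.5],
    [-8, 0, -3, 0, 0, 0, 0.5],
    [-8, 0, -3, 0, 0, 0, 0.5],
  ],
)

```text
t: 12.37
tool_pos: [0.4501, -0.239, 0.1404]
orientation: [-0.003, 1.0, -0.031, -0.004]
ft_force: [0.0, 0.3, -0.2]
grip_width: 0.0577
```

Run:
```python
import numpy as np
from plan import plan
from h import *
c,s=np.cos(-.0584),np.sin(-.0584)
for u in (.473,.5705): 
    v=-.2127; x,y=c*u-s*v,s*u+c*v; print(x,y); plan(x,y,.03,-.0584)
p,_=snapshot('wrist'); cv2.imwrite('pics/w8.png',p)
```

```text
0.4597790113898748 -0.23994489093404206
cmd [1.05, 0.1, 11.03] [-0.36, 0.43, -0.15] | at [ 0.4501 -0.239   0.1404] yaw -0.061 t 12.37
0.5571127938391761 -0.24563565486449182
cmd [10.8, 0.08, 10.96] [-0.36, 0.43, -0.15] | at [ 0.4501 -0.239   0.1404] yaw -0.061 t 12.37
```

View pics/w8.png

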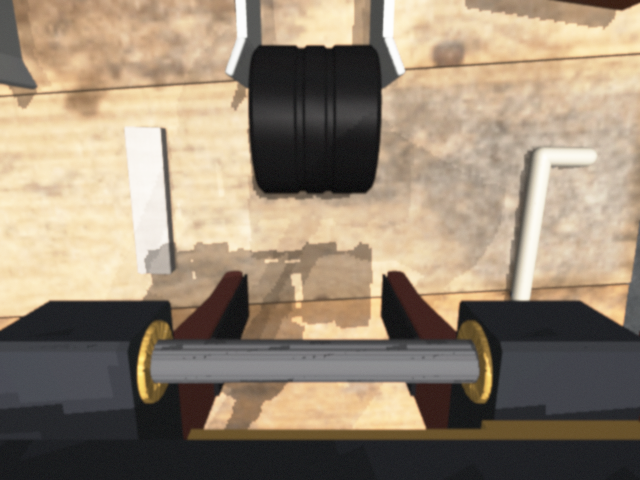

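apply_moves(
  commands=[
    [0.5, 0.1, 4, 0, 0.4, 0, 0.5],
    [0.5, 0.1, 8, 0, 0.4, 0, 0.5],
    [0.5, 0.1, 10.5, 0, 0.4, 0, 0.5],
    [1, 0.1, 11, 0, 0.4, 0, 0.5],
    [1, 0.1, 11, 0, 0.4, 0, 0.5],
  ],
)

```text
t: 12.83
tool_pos: [0.461, -0.2393, 0.0283]
orientation: [-0.004, 1.0, -0.03, -0.001]
ft_force: [-0.4, -0.1, 0.5]
grip_width: 0.0228
```

```bash
python3 plan.py .5571 -.2456 .03 -.0584
```

```text
cmd [9.63, 0.05, -0.2] [-0.48, 0.15, -0.11] | at [ 0.461  -0.2393  0.0283] yaw -0.0602 t 12.83
```

apply_moves(
  commands=[
    [2, 0, -0.2, -0.4, 0, 0, 0.5],
    [3.2, 0, -0.2, -0.4, 0, 0, 0.5],
    [4.4, 0, -0.2, -0.4, 0, 0, 0.5],
    [5.6, 0, -0.2, -0.4, 0, 0, 0.5],
    [6.8, 0, -0.2, -0.4, 0, 0, 0.5],
  ],
)

```text
t: 13.25
tool_pos: [0.5319, -0.2442, 0.0334]
orientation: [0.0, 1.0, -0.03, 0.001]
ft_force: [-0.4, -0.2, 0.3]
grip_width: 0.022
```

apply_moves(
  commands=[
    [0.7, 0, 0, 0, 0, 0, 0.5],
    [1.4, 0, 0, 0, 0, 0, 0.5],
    [2.0, 0, 0, 0, 0, 0, 0.5],
    [2.4, 0, 0, 0, 0, 0, 0.5],
    [2.8, 0, 0, 0, 0, 0, 0.5],
  ],
)

```text
t: 13.67
tool_pos: [0.5574, -0.2461, 0.0345]
orientation: [0.0, 1.0, -0.03, -0.003]
ft_force: [-27.2, 3.5, 17.4]
grip_width: 0.0218
```

apply_moves(
  commands=[
    [0.2, 0, 0, 0, 0, 0, 0.5],
    [0.3, 0, 0, 0, 0, 0, 0.5],
    [0.3, 0, 0, 0, 0, 0, 0.5],
  ],
)

```text
t: 13.92
tool_pos: [0.5572, -0.2461, 0.0347]
orientation: [-0.0, 1.0, -0.03, -0.006]
ft_force: [-14.8, 2.7, 8.5]
grip_width: 0.0221
```

```bash
python3 w.py 9
```

```text
[ 0.5572 -0.2461  0.0347] [-0.469  0.171  1.479 -0.005  1.504  1.163] 13.9167
parallel 0.63 [101. 412.] [ 0.478 -0.118  0.   ]
```

View pics/w9.png

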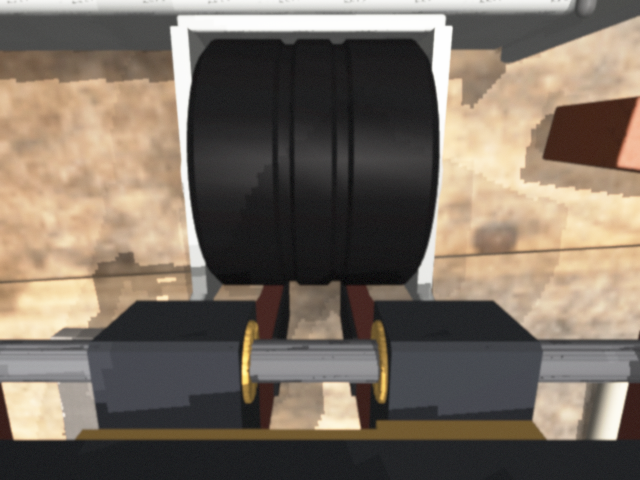

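apply_moves(
  commands=[
    [-3, 0, 0, 0, 0, 0, 0.3],
    [-3, 1, -4, 0, 0, 0, 0.1],
    [-3, 4, -8, 0, 0, 0, 0],
    [-3, 8, -10, 0, 0, 0, 0],
    [-3, 12, -10, 0, 0, 0, 0],
  ],
)

```text
t: 14.58
tool_pos: [0.5237, -0.3574, 0.1408]
orientation: [0.002, 1.0, -0.029, -0.002]
ft_force: [0.9, 0.2, 0.0]
grip_width: 0.0439
```

```bash
python3 plan.py .43 -.36 .17 -.075
```

```text
cmd [-9.35, 0.82, -2.87] [0.25, 0.24, 0.95] | at [ 0.5237 -0.3574  0.1408] yaw -0.0584 t 14.58
```

apply_moves(
  commands=[
    [-4, 0.8, -3, 0, 0, 1, 0],
    [-8, 1.5, -3, 0, 0, 1, 0],
    [-9.3, 2.5, -3, 0, 0, 1, 0],
    [-9.3, 2.5, -3, 0, 0, 1, 0],
    [-9.3, 2.5, -3, 0, 0, 1, 0],
  ],
)

```text
t: 15.0
tool_pos: [0.4291, -0.3776, 0.1722]
orientation: [0.003, 0.999, -0.039, -0.001]
ft_force: [0.1, -0.8, 0.7]
grip_width: 0.0439
```

```bash
python3 w.py 10
python3 - <<'E'
from meas2 import *
H,I,W,ok=ortho('10'); pin(W,ok,.35,.53,-.46,-.36)
E
python3 plan.py .4738 -.4019 .06 -.075
```

```text
[ 0.4291 -0.3776  0.1722] [-0.778  0.009  1.404 -0.006  1.726  0.87 ] 15.0
pin mid [ 0.4434 -0.4023] hc [ 0.4932 -0.4066] nose [ 0.3733 -0.3962] len 0.1204 dir 3.0558 handle side 1.0 n 3157 far 549
cmd [4.57, 2.21, 11.07] [0.21, 0.26, 0.04] | at [ 0.4304 -0.3761  0.1709] yaw -0.0743 t 15.25
```

View pics/w10.png

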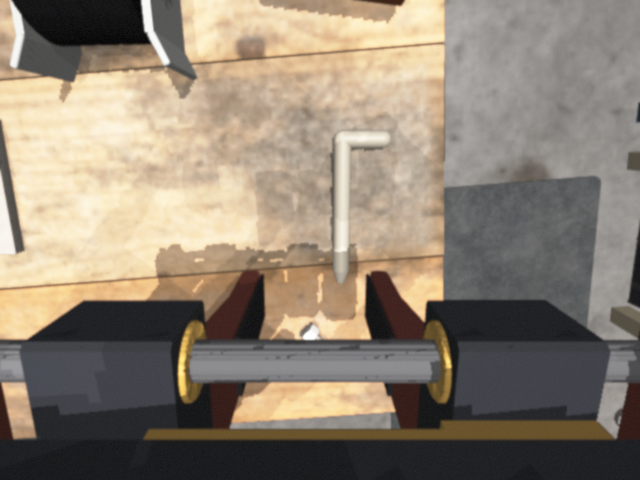

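apply_moves(
  commands=[
    [2, 1, 3, 0, 0, 0, 0],
    [4, 2.3, 6, 0, 0, -0.3, 0],
    [4.6, 2.3, 9, 0, 0, -0.3, 0],
    [4.6, 2.3, 11, 0, 0, -0.3, 0],
    [4.6, 2.3, 11, 0, 0, -0.3, 0],
  ],
)

```text
t: 15.67
tool_pos: [0.4727, -0.3999, 0.0536]
orientation: [-0.002, 0.999, -0.034, -0.006]
ft_force: [-1.2, 0.7, -1.8]
grip_width: 0.0441
```

apply_moves(
  commands=[
    [0, 0, 0, 0, 0, 0, 0],
  ],
)

```text
t: 15.75
tool_pos: [0.4732, -0.3994, 0.0535]
orientation: [-0.002, 0.999, -0.033, -0.007]
ft_force: [-0.3, 0.4, 0.5]
grip_width: 0.0444
```

```bash
python3 plan.py .474 -.403 .003 -.08;python3 w.py 11;  python3 - <<'E'
from meas2 import *
H,I,W,ok=ortho('11'); 
try: pin(W,np.load('w11.npz')['d']>.15,.35,.53,-.46,-.36)
except Exception as e: print(e)
E
```

```text
cmd [0.18, 0.37, 5.05] [-0.21, 0.77, 0.78] | at [ 0.4732 -0.3994  0.0535] yaw -0.0664 t 15.75
[ 0.4732 -0.3994  0.0535] [-0.753  0.186  1.427 -0.006  1.541  0.885] 15.75
pin mid [ 0.4447 -0.4025] hc [ 0.4946 -0.4063] nose [ 0.3741 -0.3972] len 0.1208 dir 3.0661 handle side 1.0 n 5374 far 1203
```

View pics/w11.png

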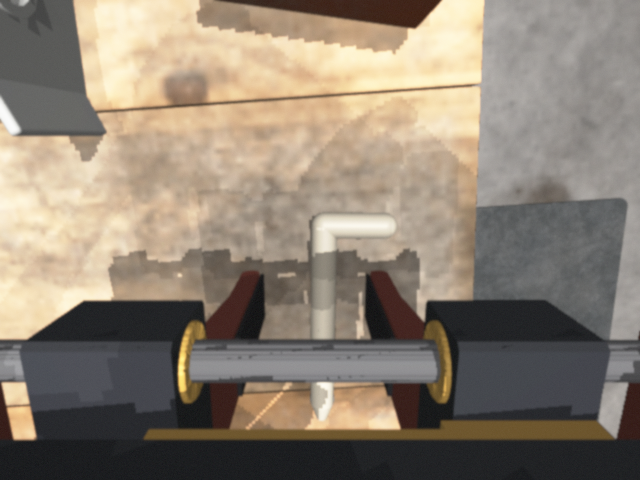

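apply_moves(
  commands=[
    [0.35, 0.55, 2, 0, 0.7, 0.5, 0],
    [0.35, 0.55, 4, 0, 0.7, 0.5, 0],
    [0.35, 0.55, 5, 0, 0.7, 0.5, 0],
    [0.35, 0.55, 5, 0, 0.7, 0.5, 0],
    [0.35, 0.55, 5, 0, 0.7, 0.5, 0],
  ],
)

```text
t: 16.42
tool_pos: [0.476, -0.406, 0.0062]
orientation: [-0.001, 0.999, -0.038, 0.001]
ft_force: [-0.8, 0.3, -0.1]
grip_width: 0.0441
```

```bash
python3 plan.py .4756 -.4049 .003 -.0755
```

```text
cmd [-0.05, -0.11, 0.32] [-0.08, -0.1, -0.03] | at [ 0.476  -0.406   0.0062] yaw -0.076 t 16.42
```

apply_moves(
  commands=[
    [0, -0.1, 0.3, 0, 0, 0, 0],
    [0, -0.1, 0.4, 0, 0, 0, 0.5],
    [0, -0.1, 0.4, 0, 0, 0, 1],
    [0, -0.1, 0.4, 0, 0, 0, 1],
    [0, -0.1, 0.4, 0, 0, 0, 1],
  ],
  squeeze=45,
)

```text
t: 16.83
tool_pos: [0.4764, -0.4051, 0.0027]
orientation: [-0.0, 0.999, -0.038, 0.001]
ft_force: [0.3, -0.5, 0.0]
grip_width: 0.0209
```

apply_moves(
  commands=[
    [0, 0, 0, 0, 0, 0, 1],
    [0, 0, 0, 0, 0, 0, 1],
  ],
)

```text
t: 17.0
tool_pos: [0.4765, -0.4052, 0.0029]
orientation: [-0.0, 0.999, -0.038, 0.001]
ft_force: [-1.1, 0.6, 0.3]
grip_width: 0.013
```

apply_moves(
  commands=[
    [0, 0, -2, 0, 0, 0, 1],
    [0, 0, -5, 0, 0, 0, 1],
    [0, 0, -9, 0, 0, 0, 1],
    [0, 0, -13, 0, 0, 0, 1],
    [0, 0, -16, 0, 0, 0, 1],
  ],
)

```text
t: 17.42
tool_pos: [0.4763, -0.4055, 0.1664]
orientation: [0.0, 0.999, -0.038, 0.002]
ft_force: [0.2, -0.3, -1.0]
grip_width: 0.0133
```

```bash
python3 plan.py .56 -.0913 .16 1.5124
```

```text
cmd [5.96, -31.96, 0.65] [0.25, -0.18, -91.0] | at [ 0.4763 -0.4055  0.1664] yaw -0.0758 t 17.42
```

apply_moves(
  commands=[
    [0, -3, 0, 0, 0, -91, 1],
    [0, -6, 0, 0, 0, -91, 1],
    [0, -9, 0, 0, 0, -91, 1],
    [1, -12, 0, 0, 0, -91, 1],
    [2, -15, 0, 0, 0, -91, 1],
  ],
)

```text
t: 17.83
tool_pos: [0.5074, -0.2562, 0.1664]
orientation: [0.001, 0.962, 0.274, 0.002]
ft_force: [0.8, 0.3, -1.6]
grip_width: 0.013
```

```bash
python3 plan.py .56 -.0913 .16 1.5124
```

```text
cmd [13.15, -11.25, 0.65] [0.18, -0.08, -54.89] | at [ 0.5074 -0.2562  0.1664] yaw 0.5543 t 17.83
```

apply_moves(
  commands=[
    [3, -2, 0.6, 0, 0, -55, 1],
    [6, -4, 0.6, 0, 0, -55, 1],
    [9, -7, 0.6, 0, 0, -55, 1],
    [12, -9, 0.6, 0, 0, -55, 1],
    [13.1, -11.2, 0.6, 0, 0, -55, 1],
  ],
)

```text
t: 18.25
tool_pos: [0.5612, -0.0887, 0.1597]
orientation: [0.001, 0.83, 0.557, 0.002]
ft_force: [0.2, 0.1, -1.4]
grip_width: 0.0133
```

```bash
python3 plan.py .6 -.0913 .14 1.5124
```

```text
cmd [1.23, 3.69, 1.99] [0.18, -0.1, -18.9] | at [ 0.5612 -0.0887  0.1597] yaw 1.1825 t 18.25
```

apply_moves(
  commands=[
    [1.2, 3.7, 1, 0, 0, -18.9, 1],
    [1.2, 3.7, 1, 0, 0, -18.9, 1],
    [1.2, 3.7, 2, 0, 0, -18.9, 1],
    [1.2, 3.7, 2, 0, 0, -18.9, 1],
    [1.2, 3.7, 2, 0, 0, -18.9, 1],
  ],
)

```text
t: 18.67
tool_pos: [0.5996, -0.0914, 0.1389]
orientation: [-0.0, 0.728, 0.685, 0.001]
ft_force: [0.5, 0.9, -0.8]
grip_width: 0.0127
```

```bash
python3 plan.py .6197 -.0913 .0406 1.5124; python3 w.py 12
python3 - <<'E'
from h import *
for n in ('side','scene'):
    p,_=snapshot(n); cv2.imwrite(f'pics/{n}3.png',cv2.resize(p[100:300,230:530],None,fx=2.6,fy=2.6))
E
```

```text
cmd [0.12, 1.99, 9.84] [0.08, -0.09, -0.16] | at [ 0.5996 -0.0914  0.1389] yaw 1.5097 t 18.67
[ 0.5996 -0.0914  0.1389] [-0.208  0.107  1.362  0.002  1.672 -0.147] 18.6667
parallel 0.94 [165. 268.] [ 0.478 -0.117  0.   ]
```

View pics/w12.png

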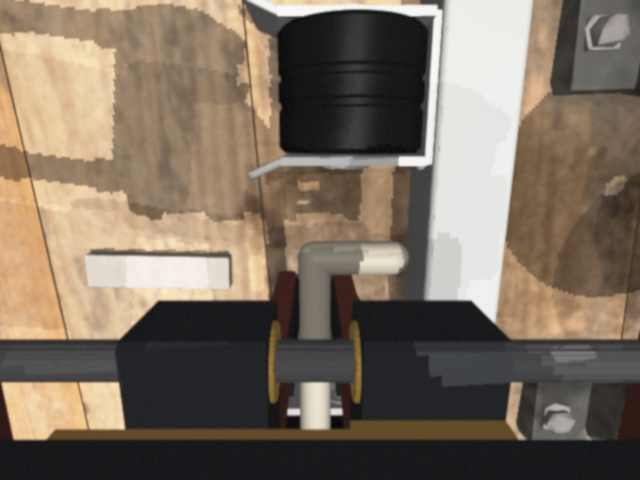

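View pics/side3.png

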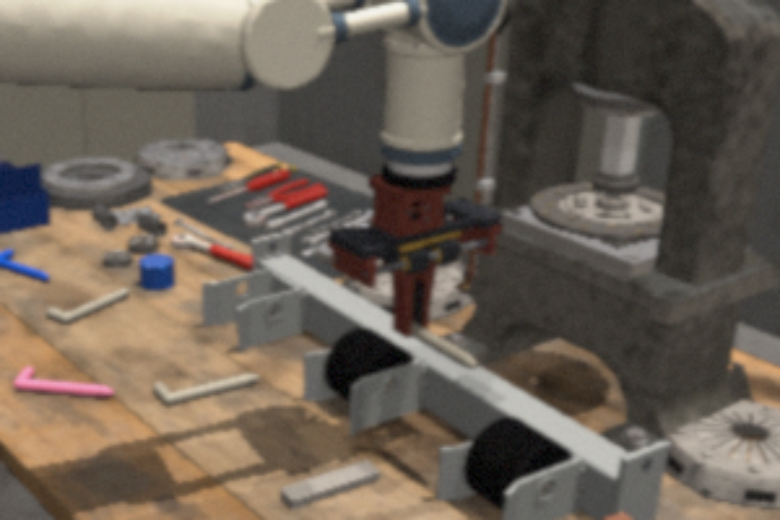

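View pics/scene3.png

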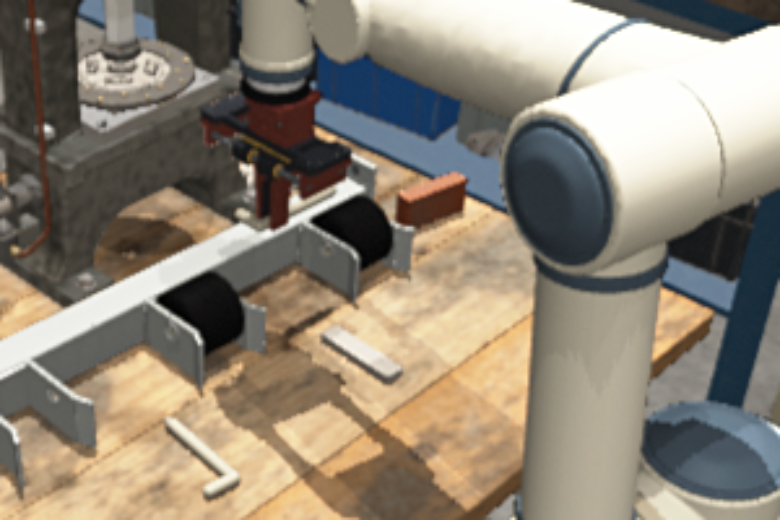

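```bash
cat > held.py <<'E'
from h import *
import sys
z=np.load(f'w{sys.argv[1]}.npz'); d=z['d']; v,u=np.mgrid[0:480,0:640]; W=deproj('wrist',u,v,d,(z['p'],z['R'],None)); T=(W-z['p'])@z['R']  # tool coords
ok=(d>.1)&(abs(T[...,2]+.004)<.02)&(T[...,0]>.005)&(T[...,0]<.05)&(abs(T[...,1])<.06)
Q=T[ok]; print(len(Q)); h=Q[abs(Q[:,1])>.015]; s=Q[(abs(Q[:,1])<.012)]
print('handle x centre',np.percentile(h[:,0],[2,50,98]),'y ext',np.percentile(h[:,1],[1,99]),'top z',np.percentile(h[:,2],[2,10,50]))
print('shank y',np.percentile(s[:,1],[2,50,98]),'top z',np.percentile(s[:,2],[2,10,50]))
print('tilt handle z slope vs y', np.polyfit(h[:,1],h[:,2],1))
E
python3 held.py 12
```

```text
5000
handle x centre [0.01088573 0.01941437 0.02461262] y ext [-0.01540804  0.03712814] top z [-0.01130493 -0.01054576 -0.00912849]
shank y [-0.01097811  0.00179303  0.0115969 ] top z [-0.02218048 -0.0155258  -0.00947466]
tilt handle z slope vs y [ 0.07096517 -0.01040528]
```

apply_moves(
  commands=[
    [0.1, 2, 0, 0, 0, 0, 1],
    [0.1, 2, 2, 0, 0, 0, 1],
    [0.1, 2, 5, 0, 0, 0, 1],
    [0.1, 2, 8, 0, 0, 0, 1],
    [0.1, 2, 9.4, 0, 0, 0, 1],
  ],
)

```text
t: 19.43
tool_pos: [0.6187, -0.0916, 0.0427]
orientation: [-0.001, 0.728, 0.686, 0.0]
ft_force: [-1.4, -0.7, -3.6]
grip_width: 0.0128
```

apply_moves(
  commands=[
    [0, 0, 0.2, 0, 0, 0, 1],
    [0, 0, 0.2, 0, 0, 0, 1],
  ],
)

```text
t: 19.6
tool_pos: [0.6177, -0.0915, 0.0393]
orientation: [-0.002, 0.728, 0.685, -0.0]
ft_force: [-0.5, 0.6, -2.1]
grip_width: 0.0127
```

```bash
python3 plan.py .6197 -.0913 .0406 1.5124; python3 w.py 13; python3 held.py 13;  python3 - <<'E'
from h import *
for n in ('side','scene'):
    p,_=snapshot(n); cv2.imwrite(f'pics/{n}4.png',cv2.resize(p[160:280,300:460],None,fx=5,fy=5,interpolation=cv2.INTER_CUBIC)) 
E
```

```text
cmd [0.03, 0.2, -0.13] [-0.2, -0.12, -0.11] | at [ 0.6177 -0.0915  0.0393] yaw 1.5104 t 19.6
[ 0.6177 -0.0915  0.0393] [-0.202  0.2    1.437  0.002  1.508 -0.142] 19.6
parallel 0.58 [ 68. 326.] [ 0.478 -0.117  0.   ]
11160
handle x centre [0.00663654 0.02433142 0.04951321] y ext [-0.0548268   0.05976513] top z [-0.02361658 -0.02073401 -0.01178206]
shank y [-0.01101119  0.0014542   0.01156232] top z [-0.02311831 -0.01893231 -0.00970122]
tilt handle z slope vs y [ 0.06640332 -0.01402226]
```

View pics/side4.png

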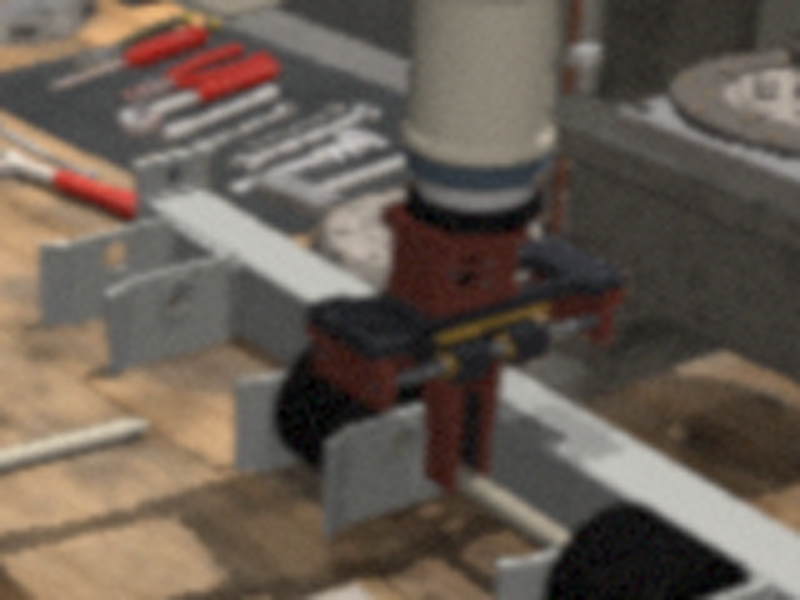

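View pics/scene4.png

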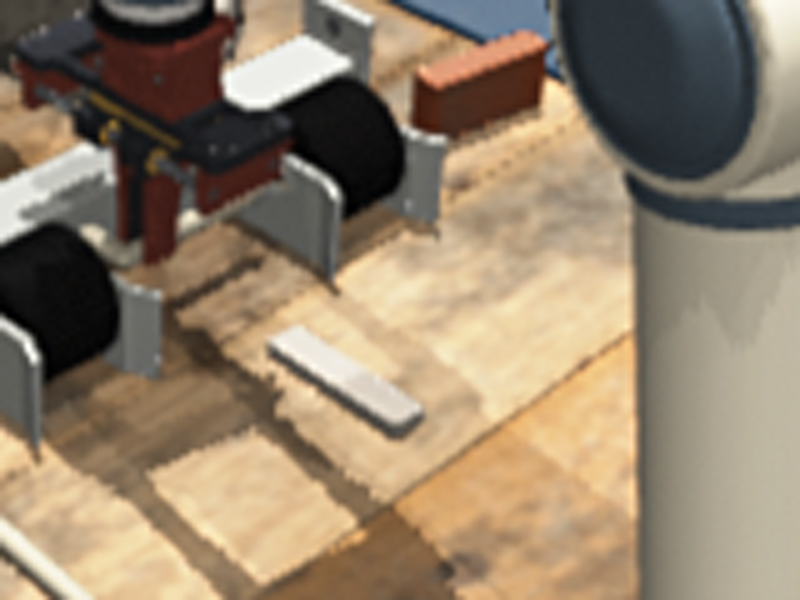

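```bash
cat > proj.py <<'E'
from h import *
import sys
def proj(n,X):
    c,f=K(n); P=np.array(c['R'])@X+np.array(c['t']); return P[0]/P[2]*f+c['cx'],P[1]/P[2]*f+c['cy']
p,R,s=pose()
for n,off in (('side',(300,160)),):
    img,_=snapshot(n); x0,y0,w,h=360,200,110,82; k=7
    c=cv2.resize(img[y0:y0+h,x0:x0+w],None,fx=k,fy=k,interpolation=cv2.INTER_CUBIC)
    for t in (.018,-.02,-.05,-.08,-.103):
        a=proj(n,p+R@np.array([t,0,-.0041])); cv2.circle(c,(int((a[0]-x0+.5)*k),int((a[1]-y0+.5)*k)),3,(0,0,255),-1)
    a_=-.0584;cc,ss=np.cos(a_),np.sin(a_)
    for v in (-.2127-.0425,-.2127+.0425,.0371-.0425):
        u=.623; a=proj(n,np.array([cc*u-ss*v,ss*u+cc*v,.045])); cv2.circle(c,(int((a[0]-x0+.5)*k),int((a[1]-y0+.5)*k)),4,(0,255,0),1)
    cv2.imwrite(f'pics/{sys.argv[1]}.png',c)
E
python3 proj.py pj1
```

```text
(no output)
```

View pics/pj1.png

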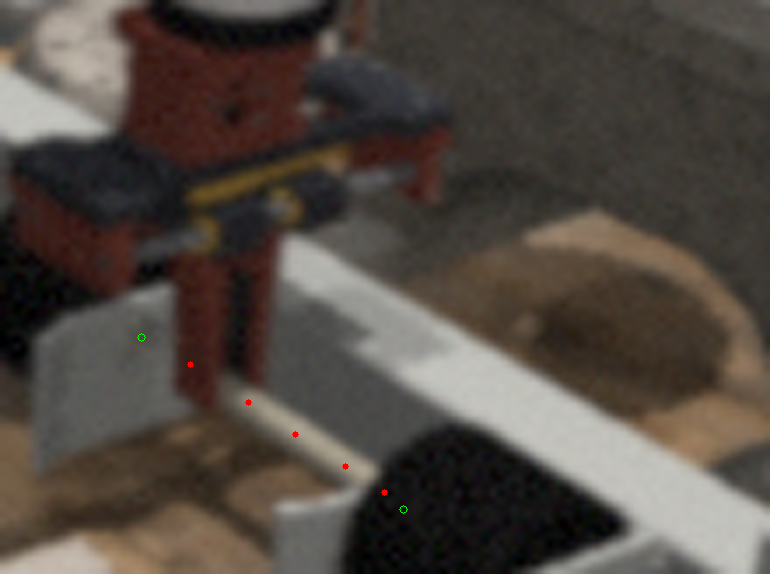

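apply_moves(
  commands=[
    [0, 0.2, -0.1, 0, 0, 0, 1],
    [-0.8, 0.2, -0.1, 0, 0, 0, 1],
    [-1.6, 0.2, -0.1, 0, 0, 0, 1],
    [-2.4, 0.2, -0.1, 0, 0, 0, 1],
    [-3, 0.2, -0.1, 0, 0, 0, 1],
  ],
)

```text
t: 20.42
tool_pos: [0.6193, -0.1232, 0.0429]
orientation: [0.0, 0.728, 0.685, 0.001]
ft_force: [-0.8, 0.3, -1.9]
grip_width: 0.0129
```

```bash
python3 - <<'E'
import numpy as np
from plan import plan
c,s=np.cos(-.0584),np.sin(-.0584)
for v in (-.157,): u=.624; plan(c*u-s*v,s*u+c*v,.0406,1.5124)
E
python3 proj.py pj2
```

```text
cmd [-7.01, -0.13, 0.22] [0.08, -0.06, -0.14] | at [ 0.6193 -0.1232  0.0429] yaw 1.51 t 20.42
```

View pics/pj2.png

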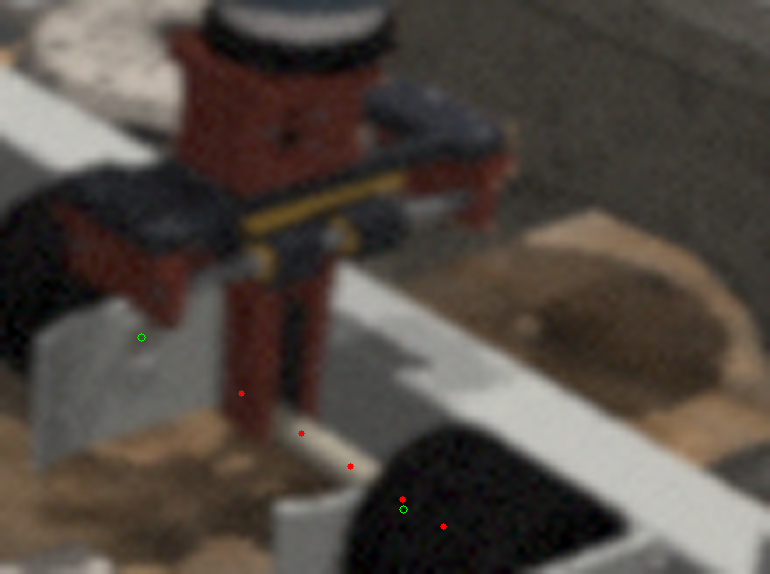

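apply_moves(
  commands=[
    [-0.8, -0.1, 0.2, 0, 0, 0, 1],
    [-1.6, -0.1, 0.2, 0, 0, 0, 1],
    [-2.4, -0.1, 0.2, 0, 0, 0, 1],
    [-3, -0.1, 0.2, 0, 0, 0, 1],
    [-3.5, -0.1, 0.2, 0, 0, 0, 1],
  ],
)

```text
t: 20.88
tool_pos: [0.616, -0.1601, 0.0408]
orientation: [0.0, 0.729, 0.685, 0.001]
ft_force: [-0.6, -0.1, -2.2]
grip_width: 0.0133
```

Run:
```python
import numpy as np
from plan import plan
c,s=np.cos(-.0584),np.sin(-.0584)
for v in (-.157,): u=.624; plan(c*u-s*v,s*u+c*v,.0406,1.5124)
```

```text
cmd [-3.32, -0.01, 0.02] [0.08, -0.02, -0.22] | at [ 0.616  -0.1601  0.0408] yaw 1.5086 t 20.88
```

apply_moves(
  commands=[
    [-0.8, 0, 0, 0, 0, 0, 1],
    [-1.6, 0, 0, 0, 0, 0, 1],
    [-2.4, 0, 0, 0, 0, 0, 1],
    [-2.9, 0, 0, 0, 0, 0, 1],
    [-3.2, 0, 0, 0, 0, 0, 1],
  ],
)

```text
t: 21.3
tool_pos: [0.6138, -0.193, 0.0408]
orientation: [0.0, 0.729, 0.685, 0.001]
ft_force: [-0.7, -0.5, -1.1]
grip_width: 0.0125
```

```bash
python3 - <<'E'
import numpy as np
from plan import plan
c,s=np.cos(-.0584),np.sin(-.0584)
for v in (-.157,): u=.624; plan(c*u-s*v,s*u+c*v,.0406,1.5124)
E
python3 w.py 14; python3 held.py 14;python3 proj.py pj3
```

```text
cmd [-0.02, -0.01, 0.02] [0.08, -0.02, -0.26] | at [ 0.6138 -0.193   0.0408] yaw 1.5078 t 21.3
[ 0.6138 -0.193   0.0408] [-3.580e-01  2.440e-01  1.384e+00  1.000e-03  1.512e+00 -2.950e-01] 21.3
parallel 0.75 [ 32. 136.] [ 0.478 -0.117  0.   ]
10757
handle x centre [0.00646447 0.02372311 0.04891696] y ext [0.01541499 0.05977127] top z [-0.01933402 -0.01865272 -0.01100921]
shank y [-0.01095292  0.00179346  0.01151679] top z [-0.02201794 -0.0157412  -0.00951598]
tilt handle z slope vs y [-0.13655114 -0.00380211]
```

View pics/pj3.png

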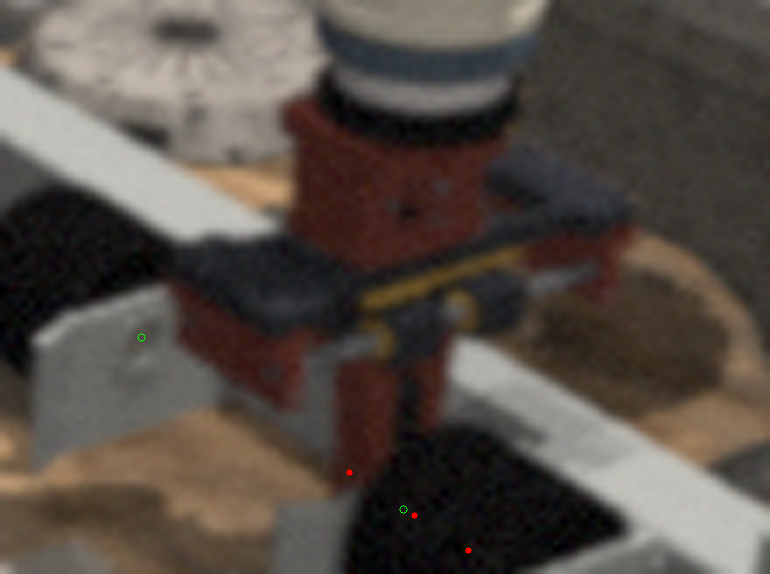

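View pics/w14.png

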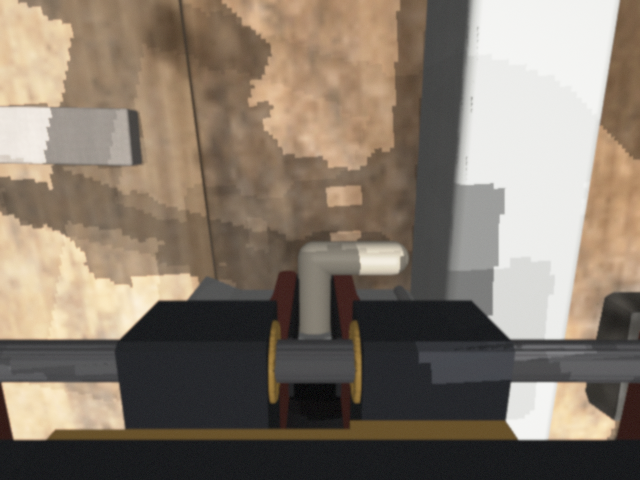

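apply_moves(
  commands=[
    [0, 0, 0, 0, 0, 0, 0.2],
    [0, 0, 0, 0, 0, 0, 0.2],
    [0, 0, 0, 0, 0, 0, 0.2],
    [0, 0, 0, 0, 0, 0, 0.2],
    [0, 0, -2, 0, 0, 0, 0.2],
  ],
)

```text
t: 22.02
tool_pos: [0.6118, -0.1907, 0.0563]
orientation: [-0.003, 0.729, 0.685, -0.001]
ft_force: [-0.2, -0.9, -0.3]
grip_width: 0.0349
```

apply_moves(
  commands=[
    [0, 0, -3, 0, 0, 0, 0.2],
    [1, 0, -5, 0, 0, 0, 0.2],
    [4, 0, -5, 0, 0, 0, 1],
    [6.2, 0, -5, 0, 0, 0, 1],
    [6.2, 0, -5, 0, 0, 0, 1],
  ],
)

```text
t: 22.43
tool_pos: [0.6166, -0.1254, 0.1076]
orientation: [-0.003, 0.727, 0.686, 0.0]
ft_force: [-0.7, 0.0, 0.2]
grip_width: 0.0187
```

```bash
python3 - <<'E'
import numpy as np
from plan import plan
c,s=np.cos(-.0584),np.sin(-.0584)
for v in (-.095,-.146): u=.624; plan(c*u-s*v,s*u+c*v,.032,1.5124)
E
python3 w.py 15; python3 proj.py pj4
```

```text
cmd [-0.61, 0.14, 7.56] [-0.23, -0.24, 0.0] | at [ 0.6166 -0.1254  0.1076] yaw 1.5125 t 22.43
cmd [-5.71, 0.14, 7.54] [-0.23, -0.24, 0.0] | at [ 0.6166 -0.1254  0.1076] yaw 1.5125 t 22.43
[ 0.6166 -0.1254  0.1076] [-0.257  0.181  1.336  0.003  1.629 -0.198] 22.4333
parallel 0.9 [118. 237.] [ 0.478 -0.117  0.   ]
```

View pics/pj4.png

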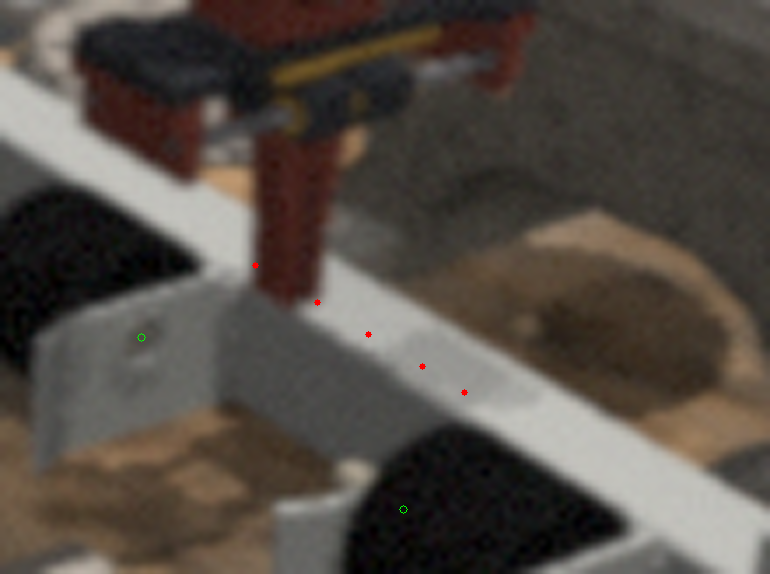

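View pics/w15.png

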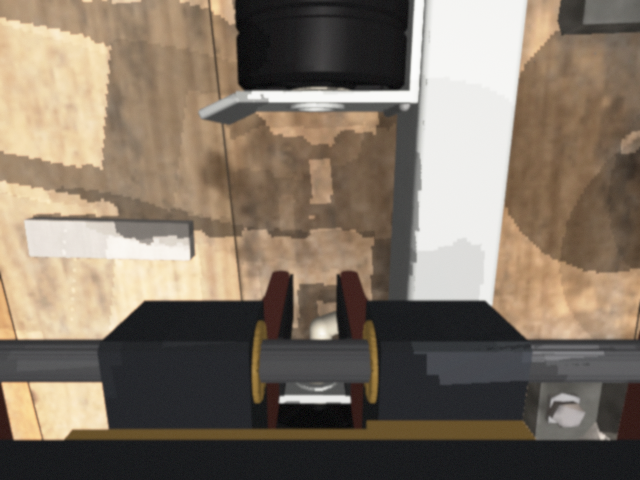

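apply_moves(
  commands=[
    [0, 0.1, 2, 0, 0, 0, 1],
    [0, 0.1, 5, 0, 0, 0, 1],
    [0, 0.1, 7, 0, 0, 0, 1],
    [0, 0.1, 7.5, 0, 0, 0, 1],
    [0, 0.1, 7.5, 0, 0, 0, 1],
  ],
)

```text
t: 23.15
tool_pos: [0.6146, -0.1302, 0.0286]
orientation: [-0.005, 0.729, 0.684, -0.003]
ft_force: [-1.0, -0.5, -0.4]
grip_width: 0.0005
```

```bash
python3 - <<'E'
import numpy as np
from plan import plan
c,s=np.cos(-.0584),np.sin(-.0584)
for v in (-.146,): u=.624; plan(c*u-s*v,s*u+c*v,.032,1.5124)
E
python3 w.py 16
```

```text
cmd [-5.19, 0.31, -0.36] [-0.63, -0.19, -0.31] | at [ 0.6146 -0.1302  0.0286] yaw 1.507 t 23.15
[ 0.6146 -0.1302  0.0286] [-2.630e-01  2.240e-01  1.429e+00  1.000e-03  1.500e+00 -2.000e-01] 23.15
parallel 0.7 [ 43. 263.] [ 0.477 -0.117  0.   ]
```

View pics/w16.png

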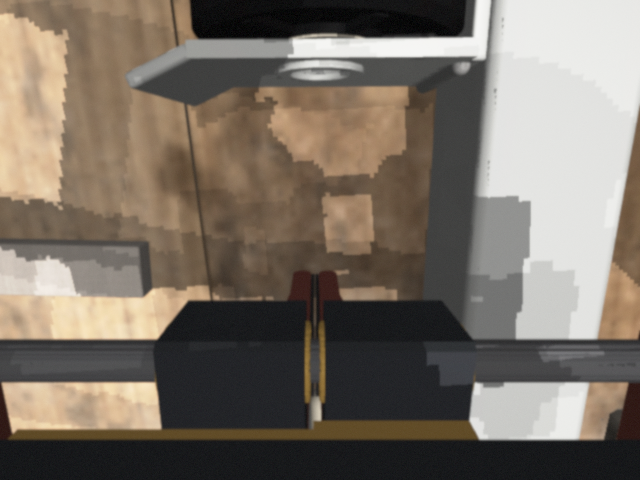

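apply_moves(
  commands=[
    [-1.5, 0.3, -0.3, -0.5, 0, 0, 1],
    [-2.3, 0.3, -0.3, -0.5, 0, 0, 1],
    [-3, 0.3, -0.3, -0.5, 0, 0, 1],
    [-3.7, 0.3, -0.3, -0.5, 0, 0, 1],
    [-4.4, 0.3, -0.3, -0.5, 0, 0, 1],
  ],
)

```text
t: 23.82
tool_pos: [0.6176, -0.1752, 0.0366]
orientation: [0.001, 0.729, 0.684, 0.003]
ft_force: [-0.4, 2.5, 0.6]
grip_width: 0.0005
```

```bash
python3 - <<'E'
import numpy as np
from plan import plan
c,s=np.cos(-.0584),np.sin(-.0584)
for v in (-.146,): u=.624; plan(c*u-s*v,s*u+c*v,.032,1.5124)
E
python3 proj.py pj5
```

```text
cmd [-0.71, -0.27, 0.45] [0.35, -0.12, -0.28] | at [ 0.6176 -0.1752  0.0366] yaw 1.5075 t 23.82
```

View pics/pj5.png

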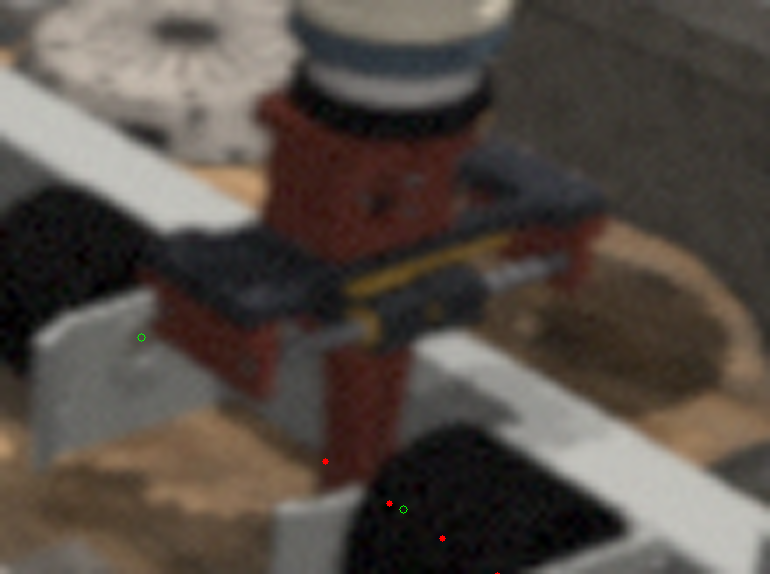

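apply_moves(
  commands=[
    [-0.3, -0.1, 0.3, 0, 0, 0, 1],
    [-0.5, -0.1, 0.3, 0, 0, 0, 1],
    [-0.7, -0.1, 0.3, 0, 0, 0, 1],
    [-0.8, -0.1, 0.3, 0, 0, 0, 1],
  ],
)

```text
t: 24.2
tool_pos: [0.616, -0.1816, 0.0331]
orientation: [-0.0, 0.729, 0.685, 0.004]
ft_force: [0.2, 12.2, 3.2]
grip_width: 0.0002
```

apply_moves(
  commands=[
    [-0.1, 0, 0, 0, 0, 0, 1],
    [-0.2, 0, 0, 0, 0, 0, 1],
  ],
)

```text
t: 24.37
tool_pos: [0.6161, -0.1815, 0.033]
orientation: [-0.001, 0.728, 0.685, 0.005]
ft_force: [1.0, 10.2, 3.4]
grip_width: 0.0005
```

apply_moves(
  commands=[
    [-0.2, 0, 0, 0, 0, 0, 1],
    [-0.2, 0, 0, 0, 0, 0, 1],
  ],
)

```text
t: 24.53
tool_pos: [0.6161, -0.1814, 0.033]
orientation: [-0.003, 0.728, 0.686, 0.006]
ft_force: [0.1, 8.6, 3.4]
grip_width: 0.0003
```

apply_moves(
  commands=[
    [2, 0, 0, 0, 0, 0, 1],
    [4, 0, -1, 0, 0, 0, 1],
    [5, 0, -5, 0, 0, 0, 0.2],
    [5, 0, -9, 0, 0, 0, 0.2],
    [5, 0, -13, 0, 0, 0, 0],
  ],
)

```text
t: 24.95
tool_pos: [0.6176, -0.1326, 0.1639]
orientation: [-0.004, 0.728, 0.686, 0.005]
ft_force: [0.9, -1.0, 0.1]
grip_width: 0.0172
```

```bash
python3 plan.py .56 -.28 .20 1.5124; python3 proj.py pj6
```

```text
cmd [-15.01, -4.88, -3.81] [0.12, -0.71, -0.02] | at [ 0.6176 -0.1326  0.1639] yaw 1.5121 t 24.95
```

View pics/pj6.png

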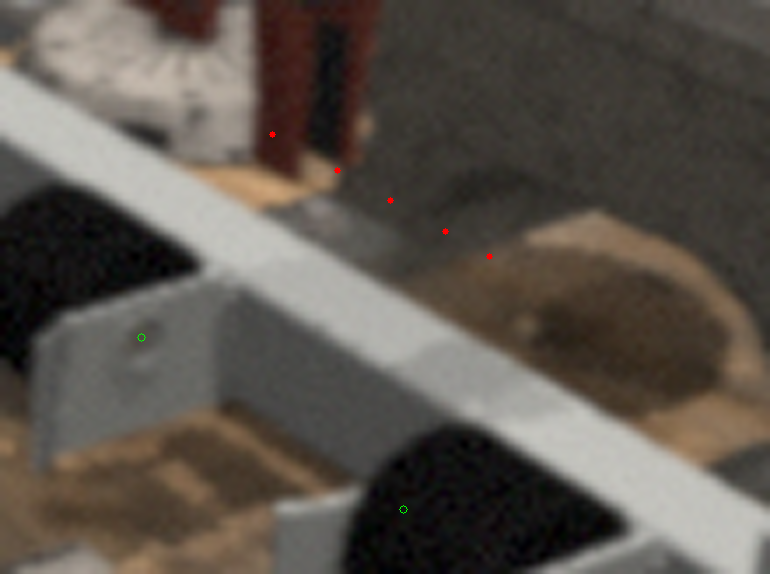

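Run:
```python
from h import *
a,_=snapshot('side'); b,_=snapshot('scene')
cv2.imwrite('pics/c1.png',np.hstack([cv2.resize(a[240:330,380:500],(400,300),interpolation=cv2.INTER_CUBIC),cv2.resize(b[170:260,300:420],(400,300),interpolation=cv2.INTER_CUBIC)]))
```

```text
(no output)
```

View pics/c1.png

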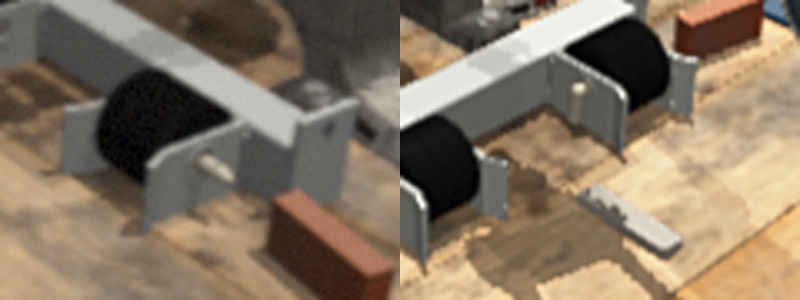

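```bash
python3 plan.py .49 .05 .22 3.0
```

```text
cmd [17.65, -14.02, -5.12] [1.04, 0.09, -85.31] | at [ 0.6202 -0.1341  0.1688] yaw 1.5111 t 25.1
```

apply_moves(
  commands=[
    [4, -3, -4, 0.5, 0, -20, 0],
    [8, -6, -5, 1, 0, -20, 0],
    [12, -9, -5, 1, 0, -30, 0],
    [16, -12, -5, 1, 0, -30, 0],
    [17.6, -14, -5, 1, 0, -35, 0],
  ],
)

```text
t: 25.52
tool_pos: [0.5075, 0.0271, 0.216]
orientation: [-0.003, 0.486, 0.874, 0.001]
ft_force: [-0.2, 0.3, 0.6]
grip_width: 0.0438
```

apply_moves(
  commands=[
    [0, 0, 0, 0, 0, -50, 0],
    [0, 0, 0, 0, 0, -50, 0],
    [0, 0, 0, 0, 0, -50, 0],
    [0, 0, 0, 0, 0, -50, 0],
    [0, 0, 0, 0, 0, -50, 0],
  ],
)

```text
t: 25.93
tool_pos: [0.5069, 0.0269, 0.2138]
orientation: [-0.004, 0.193, 0.981, 0.001]
ft_force: [-0.5, -0.2, -0.0]
grip_width: 0.0442
```

```bash
python3 plan.py .49 .12 .18 3.0
```

```text
cmd [5.07, 7.97, 3.44] [0.12, -0.48, -14.15] | at [0.5069 0.0269 0.2138] yaw 2.753 t 25.93
```

apply_moves(
  commands=[
    [2, 4, 2, 0, 0, -14, 0],
    [3.5, 7, 3.4, 0, 0, -14, 0],
    [3.5, 8, 3.4, 0, 0, -14, 0],
    [3.5, 8, 3.4, 0, 0, -14, 0],
  ],
)

```text
t: 26.27
tool_pos: [0.5035, 0.1161, 0.1768]
orientation: [-0.007, 0.071, 0.997, 0.001]
ft_force: [-1.1, -0.5, 0.2]
grip_width: 0.0441
```

apply_moves(
  commands=[
    [0, 0, 0, 0, 0, 0, 0],
  ],
)

```text
t: 26.35
tool_pos: [0.5034, 0.1157, 0.1762]
orientation: [-0.007, 0.071, 0.997, 0.0]
ft_force: [-0.1, -0.1, 0.6]
grip_width: 0.0439
```

```bash
python3 w.py 17
python3 - <<'E'
from meas2 import *
H,I,W,ok=ortho('17'); pin(W,np.load('w17.npz')['d']>.15,.38,.575,.08,.2)
E
python3 plan.py .4526 .1367 .06 3.0
```

```text
[0.5034 0.1157 0.1762] [ 0.157 -0.126  1.527  0.004  1.754 -1.27 ] 26.35
parallel 0.93 [ 52. 231.] [ 0.478 -0.113  0.   ]
pin mid [0.4808 0.1338] hc [0.4313 0.1406] nose [0.5514 0.1241] len 0.1212 dir -0.1369 handle side 1.0 n 3224 far 631
cmd [5.24, 1.4, 11.8] [0.08, -0.7, -0.15] | at [0.5038 0.115  0.1773] yaw 2.9973 t 26.6
```

View pics/w17.png

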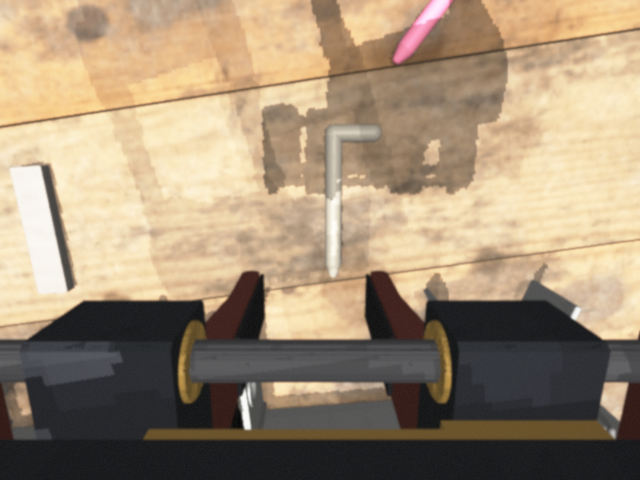

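apply_moves(
  commands=[
    [2, 0.8, 3, 0, 0, 0, 0],
    [4, 1.4, 6, 0, -0.7, 0, 0],
    [5.4, 1.5, 9, 0, -0.7, 0, 0],
    [5.4, 1.5, 12, 0, -0.7, 0, 0],
    [5.4, 1.5, 12, 0, -0.7, 0, 0],
  ],
)

```text
t: 27.02
tool_pos: [0.4474, 0.1367, 0.0522]
orientation: [-0.004, 0.072, 0.997, -0.001]
ft_force: [-0.7, -0.1, 0.1]
grip_width: 0.0438
```

apply_moves(
  commands=[
    [0, 0, 0, 0, 0, 0, 0],
  ],
)

```text
t: 27.1
tool_pos: [0.4475, 0.1362, 0.0527]
orientation: [-0.004, 0.073, 0.997, -0.001]
ft_force: [0.2, 0.5, 1.7]
grip_width: 0.044
```

```bash
python3 w.py 18
python3 - <<'E'
from meas2 import *
H,I,W,ok=ortho('18'); pin(W,np.load('w18.npz')['d']>.15,.38,.575,.1,.2)
E
python3 plan.py .451 .138 .003 3.0
```

```text
[0.4475 0.1362 0.0527] [ 2.220e-01 -2.300e-01  1.839e+00  1.000e-03  1.542e+00 -1.203e+00] 27.1
pin mid [0.479  0.1344] hc [0.4295 0.1415] nose [0.5473 0.1246] len 0.119 dir -0.1431 handle side 1.0 n 5471 far 1379
cmd [-0.21, 0.16, 5.14] [-0.05, -0.3, -0.24] | at [0.4489 0.1367 0.0544] yaw 2.9959 t 27.35
```

View pics/w18.png

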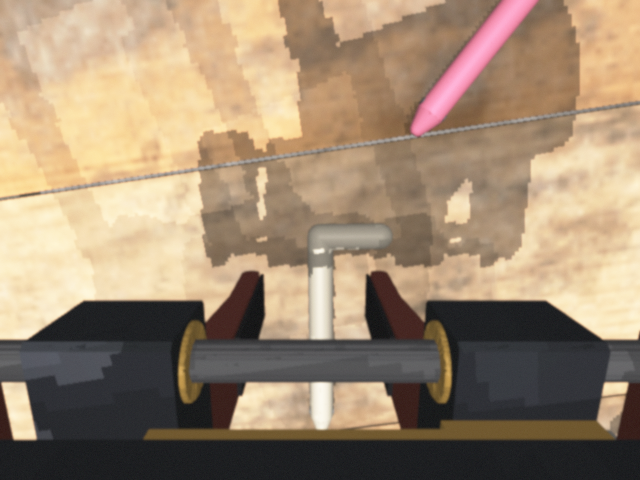

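apply_moves(
  commands=[
    [0, 0.2, 2, 0, -0.3, -0.2, 0],
    [0, 0.2, 4, 0, -0.3, -0.2, 0],
    [0, 0.2, 4.9, 0, -0.3, -0.2, 0],
    [0, 0.2, 4.9, 0, -0.3, -0.2, 0],
    [0, 0.2, 4.9, 0, -0.3, -0.2, 0],
  ],
)

```text
t: 27.77
tool_pos: [0.4492, 0.1386, 0.006]
orientation: [-0.0, 0.071, 0.997, -0.0]
ft_force: [1.0, -0.1, 1.3]
grip_width: 0.0439
```

```bash
python3 plan.py .4495 .1383 .003 3.0
```

```text
cmd [-0.04, -0.03, 0.3] [-0.06, -0.01, -0.05] | at [0.4492 0.1386 0.006 ] yaw 2.9992 t 27.77
```

apply_moves(
  commands=[
    [0, 0, 0.3, 0, 0, 0, 0],
    [0, 0, 0.3, 0, 0, 0, 0.5],
    [0, 0, 0.3, 0, 0, 0, 1],
    [0, 0, 0.3, 0, 0, 0, 1],
    [0, 0, 0.3, 0, 0, 0, 1],
  ],
  squeeze=45,
)

```text
t: 28.18
tool_pos: [0.4494, 0.1387, 0.0034]
orientation: [0.0, 0.071, 0.997, -0.0]
ft_force: [0.2, -0.1, 0.6]
grip_width: 0.0208
```

apply_moves(
  commands=[
    [0, 0, 0, 0, 0, 0, 1],
    [0, 0, 0, 0, 0, 0, 1],
  ],
)

```text
t: 28.35
tool_pos: [0.4494, 0.1387, 0.0035]
orientation: [0.0, 0.071, 0.997, -0.0]
ft_force: [-0.7, -0.8, -0.3]
grip_width: 0.013
```

apply_moves(
  commands=[
    [0, 0, -2, 0, 0, 0, 1],
    [0, 0, -5, 0, 0, 0, 1],
    [0, 0, -9, 0, 0, 0, 1],
    [0, 0, -13, 0, 0, 0, 1],
    [0, 0, -14, 0, 0, 0, 1],
  ],
)

```text
t: 28.77
tool_pos: [0.4515, 0.1394, 0.1506]
orientation: [0.005, 0.071, 0.997, 0.001]
ft_force: [0.5, 0.1, -0.1]
grip_width: 0.013
```

Run:
```python
import numpy as np
from plan import plan
c,s=np.cos(-.0584),np.sin(-.0584)
u=.59; v=.195; print(c*u-s*v,s*u+c*v); plan(c*u-s*v,s*u+c*v,.14,1.5124)
```

```text
0.6003756985797477 0.16023114726818843
cmd [-14.43, 4.17, 1.21] [0.52, 0.32, 85.19] | at [0.4515 0.1394 0.1506] yaw 2.9993 t 28.77
```

apply_moves(
  commands=[
    [-2, 1, 0, 0, 0, 85, 1],
    [-5, 2, 0, 0, 0, 85, 1],
    [-8, 3, 0, 0, 0, 85, 1],
    [-11, 4, 0, 0, 0, 85, 1],
    [-14, 4, 0.5, 0, 0, 85, 1],
  ],
)

```text
t: 29.18
tool_pos: [0.5973, 0.1607, 0.1469]
orientation: [0.002, 0.376, 0.926, 0.002]
ft_force: [0.1, 0.3, -0.5]
grip_width: 0.013
```

```bash
python3 plan.py .6 .1602 .14 1.5124
```

```text
cmd [-0.23, 0.15, 0.69] [0.31, -0.07, 49.12] | at [0.5973 0.1607 0.1469] yaw 2.3698 t 29.18
```

apply_moves(
  commands=[
    [0, 0, 0.6, 0, 0, 49.1, 1],
    [0, 0, 0.6, 0, 0, 49.1, 1],
    [0, 0, 0.6, 0, 0, 49.1, 1],
    [0, 0, 0.6, 0, 0, 49.1, 1],
    [0, 0, 0.6, 0, 0, 49.1, 1],
  ],
)

```text
t: 29.6
tool_pos: [0.597, 0.1606, 0.1394]
orientation: [0.0, 0.644, 0.765, 0.002]
ft_force: [-0.1, -0.0, -1.9]
grip_width: 0.0129
```

```bash
python3 plan.py .6 .1602 .14 1.5124
```

```text
cmd [-0.09, 0.29, -0.06] [0.13, -0.13, 13.22] | at [0.597  0.1606 0.1394] yaw 1.7431 t 29.6
```

apply_moves(
  commands=[
    [0, 0.3, 0, 0, 0, 13.2, 1],
    [0, 0.3, 0, 0, 0, 13.2, 1],
    [0, 0.3, 0, 0, 0, 13.2, 1],
    [0, 0.3, 0, 0, 0, 13.2, 1],
  ],
)

```text
t: 29.93
tool_pos: [0.5997, 0.1611, 0.1385]
orientation: [-0.001, 0.726, 0.687, 0.001]
ft_force: [-0.5, 0.2, -2.0]
grip_width: 0.013
```

```bash
python3 - <<'E'
import numpy as np
from plan import plan
c,s=np.cos(-.0584),np.sin(-.0584)
u=.624; v=.195; print(c*u-s*v,s*u+c*v); plan(c*u-s*v,s*u+c*v,.0400,1.5124)
E
python3 w.py 19; python3 held.py 19
```

```text
0.6343177355364271 0.1582466757437239
cmd [-0.11, 3.47, 9.85] [0.03, -0.12, 0.21] | at [0.5997 0.1611 0.1385] yaw 1.5161 t 29.93
[0.5997 0.1611 0.1385] [0.207 0.146 1.321 0.002 1.674 0.261] 29.9333
4978
handle x centre [0.0109348  0.01972308 0.02490002] y ext [-0.01540376  0.03691718] top z [-0.01082878 -0.01008474 -0.00855601]
shank y [-0.01095528  0.00179185  0.01158799] top z [-0.02208411 -0.01565813 -0.00891556]
tilt handle z slope vs y [ 0.08497844 -0.0102056 ]
```

View pics/w19.png

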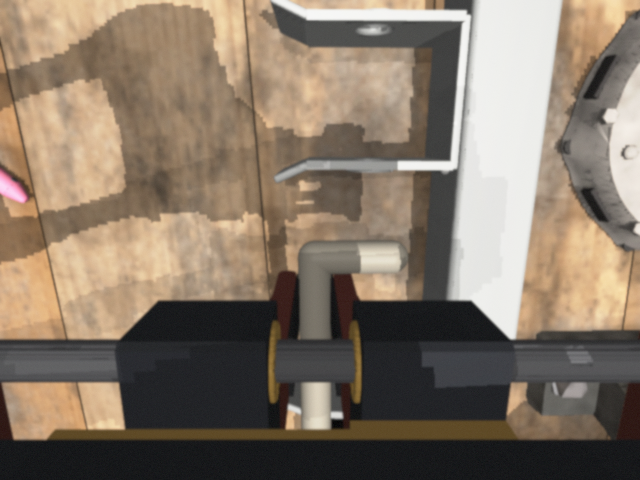

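apply_moves(
  commands=[
    [-0.1, 3.4, 0, 0, 0, 0, 1],
    [-0.1, 3.5, 2, 0, 0, 0, 1],
    [-0.1, 3.5, 5, 0, 0, 0, 1],
    [-0.1, 3.5, 8, 0, 0, 0, 1],
    [-0.1, 3.5, 9.4, 0, 0, 0, 1],
  ],
)

```text
t: 30.6
tool_pos: [0.6331, 0.1579, 0.0405]
orientation: [-0.002, 0.727, 0.687, -0.001]
ft_force: [-0.6, 0.1, -2.6]
grip_width: 0.0125
```

apply_moves(
  commands=[
    [0, 0.1, 0.2, 0, 0, 0, 1],
    [0, 0.1, 0.2, 0, 0, 0, 1],
  ],
)

```text
t: 30.77
tool_pos: [0.633, 0.1577, 0.0368]
orientation: [-0.003, 0.726, 0.687, -0.003]
ft_force: [-1.1, -0.7, -1.2]
grip_width: 0.013
```

```bash
sed -i 's/x0,y0,w,h=360,200,110,82/x0,y0,w,h=310,170,110,82/' proj.py; python3 plan.py .6343 .1582 .0405 1.5124; python3 proj.py pj7
```

```text
cmd [0.06, 0.12, -0.37] [-0.43, -0.0, 0.18] | at [0.633  0.1577 0.0368] yaw 1.5155 t 30.77
```

View pics/pj7.png

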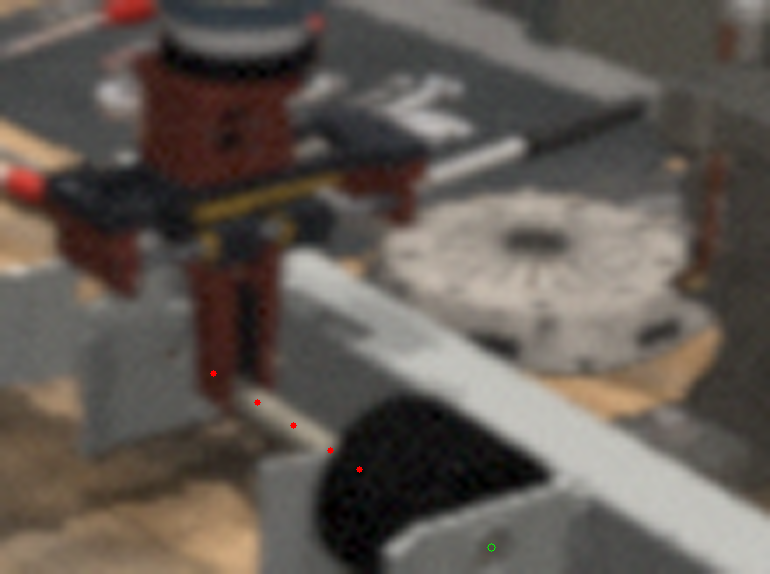

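apply_moves(
  commands=[
    [0, 0.1, -0.3, -0.4, 0, 0.2, 1],
    [0, 0.1, -0.3, -0.4, 0, 0.2, 1],
  ],
)

```text
t: 30.98
tool_pos: [0.6368, 0.1582, 0.0455]
orientation: [0.002, 0.728, 0.686, 0.004]
ft_force: [-0.2, -0.2, -1.7]
grip_width: 0.0133
```

```bash
python3 plan.py .6343 .1582 .0405 1.5124
```

```text
cmd [-0.01, -0.25, 0.5] [0.47, -0.12, -0.04] | at [0.6368 0.1582 0.0455] yaw 1.5118 t 30.98
```

apply_moves(
  commands=[
    [0, -0.1, 0.2, 0.2, 0, 0, 1],
    [0, -0.2, 0.3, 0.2, 0, 0, 1],
    [0, -0.2, 0.3, 0.2, 0, 0, 1],
    [0, -0.2, 0.3, 0.2, 0, 0, 1],
  ],
)

```text
t: 31.32
tool_pos: [0.6348, 0.1583, 0.0428]
orientation: [0.001, 0.728, 0.686, 0.003]
ft_force: [-0.6, 0.4, -2.0]
grip_width: 0.0127
```

```bash
python3 plan.py .6343 .1582 .0405 1.5124
```

```text
cmd [-0.02, -0.05, 0.23] [0.29, -0.13, -0.03] | at [0.6348 0.1583 0.0428] yaw 1.5119 t 31.32
```

apply_moves(
  commands=[
    [-0.5, 0, 0.2, 0.2, 0, 0, 1],
    [-1, 0, 0.2, 0.2, 0, 0, 1],
    [-1.7, 0, 0.2, 0.2, 0, 0, 1],
    [-2.4, 0, 0.2, 0.2, 0, 0, 1],
    [-3, 0, 0.2, 0.2, 0, 0, 1],
  ],
)

```text
t: 31.73
tool_pos: [0.633, 0.1272, 0.0406]
orientation: [-0.0, 0.728, 0.686, 0.001]
ft_force: [0.6, -0.5, -1.7]
grip_width: 0.0127
```

```bash
python3 - <<'E'
import numpy as np
from plan import plan
c,s=np.cos(-.0584),np.sin(-.0584)
u=.624; v=.0928; print(c*u-s*v,s*u+c*v); plan(c*u-s*v,s*u+c*v,.0405,1.5124)
E
python3 proj.py pj8
```

```text
0.6283526476011249 0.056220905832764075
cmd [-7.12, -0.04, -0.0] [0.08, -0.11, -0.06] | at [0.633  0.1272 0.0406] yaw 1.5114 t 31.73
```

View pics/pj8.png

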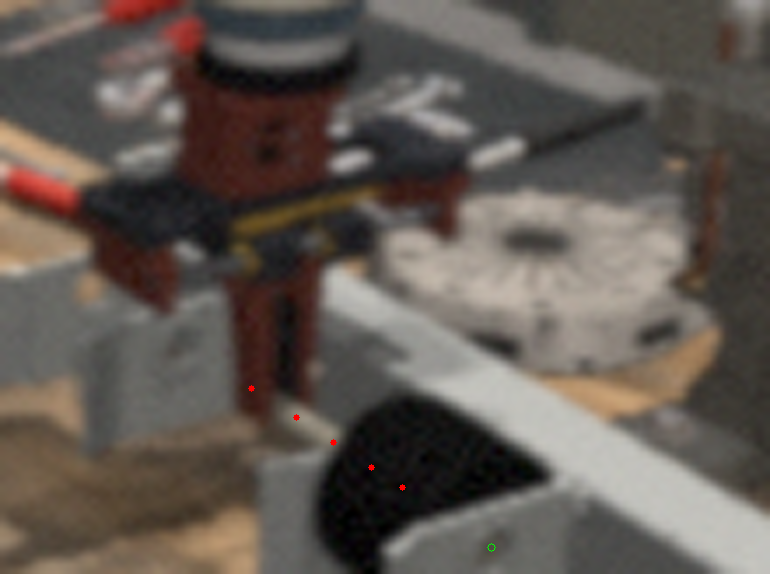

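Nose through the first cheek without resistance; continue.

apply_moves(
  commands=[
    [-0.8, 0, 0, 0, 0, 0, 1],
    [-1.6, 0, 0, 0, 0, 0, 1],
    [-2.4, 0, 0, 0, 0, 0, 1],
    [-3, 0, 0, 0, 0, 0, 1],
    [-3.6, 0, 0, 0, 0, 0, 1],
  ],
)

```text
t: 32.2
tool_pos: [0.6309, 0.0894, 0.0407]
orientation: [0.0, 0.728, 0.685, 0.001]
ft_force: [-0.2, 0.7, -1.6]
grip_width: 0.0128
```

```bash
python3 plan.py .6283 .0562 .0405 1.5124
```

```text
cmd [-3.33, -0.06, 0.02] [0.09, -0.08, -0.13] | at [0.6309 0.0894 0.0407] yaw 1.5101 t 32.2
```

apply_moves(
  commands=[
    [-0.8, 0, 0, 0, 0, 0, 1],
    [-1.6, -0.1, 0, 0, 0, 0, 1],
    [-2.4, -0.1, 0, 0, 0, 0, 1],
    [-2.9, -0.1, 0, 0, 0, 0, 1],
    [-3.2, -0.1, 0, 0, 0, 0, 1],
  ],
)

```text
t: 32.62
tool_pos: [0.6279, 0.0565, 0.0407]
orientation: [0.0, 0.728, 0.685, 0.001]
ft_force: [0.0, 0.0, -1.1]
grip_width: 0.0128
```

```bash
python3 plan.py .6283 .0562 .0405 1.5124; python3 w.py 20; python3 proj.py pj9
```

```text
cmd [-0.03, 0.04, 0.02] [0.09, -0.07, -0.17] | at [0.6279 0.0565 0.0407] yaw 1.5094 t 32.62
[0.6279 0.0565 0.0407] [3.500e-02 2.100e-01 1.424e+00 1.000e-03 1.507e+00 9.700e-02] 32.6167
```

View pics/w20.png

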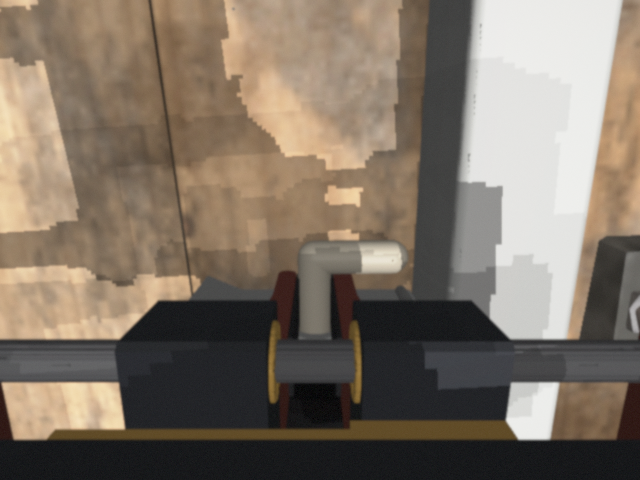

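View pics/pj9.png

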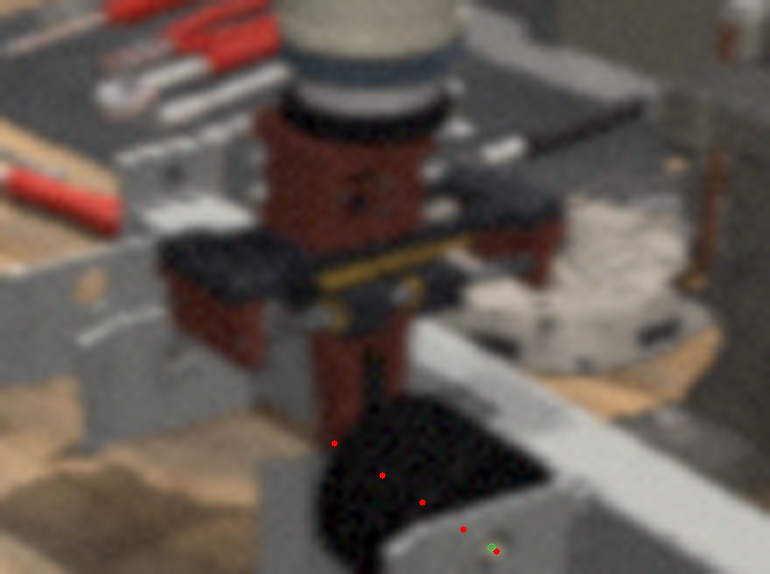

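Nose is at the far hole (~(495,545)), grip unchanged. Release and push from behind.

apply_moves(
  commands=[
    [0, 0, 0, 0, 0, 0, 0.2],
    [0, 0, 0, 0, 0, 0, 0.2],
    [0, 0, 0, 0, 0, 0, 0.2],
    [0, 0, 0, 0, 0, 0, 0.2],
    [0, 0, -2, 0, 0, 0, 0.2],
  ],
)

```text
t: 33.33
tool_pos: [0.6256, 0.0579, 0.0563]
orientation: [-0.002, 0.728, 0.686, -0.002]
ft_force: [-0.9, 0.7, -0.7]
grip_width: 0.0353
```

apply_moves(
  commands=[
    [0, 0, -3, 0, 0, 0, 0.2],
    [1, 0, -5, 0, 0, 0, 0.2],
    [4, 0, -5, 0, 0, 0, 1],
    [6.2, 0, -5, 0, 0, 0, 1],
    [6.2, 0, -5, 0, 0, 0, 1],
  ],
)

```text
t: 33.75
tool_pos: [0.6297, 0.1235, 0.1071]
orientation: [-0.003, 0.727, 0.687, -0.001]
ft_force: [-0.5, -0.1, -0.0]
grip_width: 0.0185
```

```bash
python3 - <<'E'
import numpy as np
from plan import plan
c,s=np.cos(-.0584),np.sin(-.0584)
for v in (.158,.1038): u=.624; plan(c*u-s*v,s*u+c*v,.033,1.5124)
E
python3 proj.py pj10
```

```text
cmd [-0.22, 0.29, 7.41] [-0.26, -0.17, 0.09] | at [0.6297 0.1235 0.1071] yaw 1.514 t 33.75
cmd [-5.64, 0.28, 7.4] [-0.26, -0.17, 0.09] | at [0.6297 0.1235 0.1071] yaw 1.514 t 33.75
```

View pics/pj10.png

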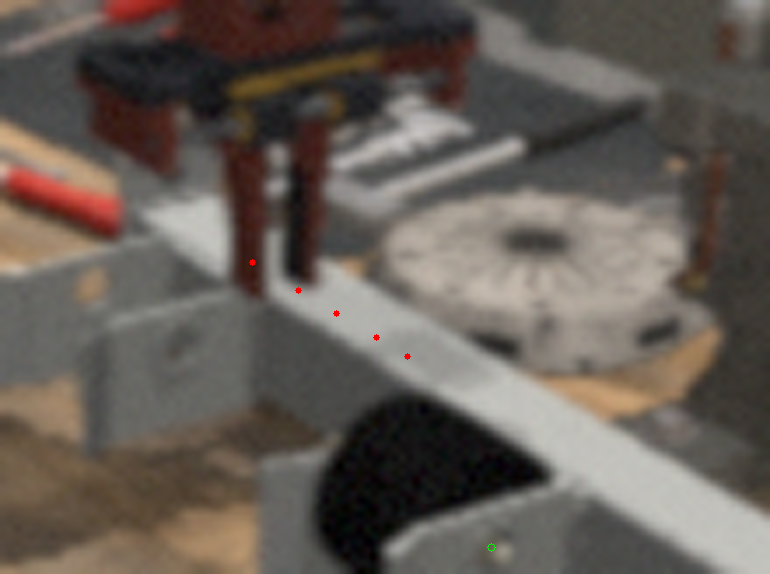

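apply_moves(
  commands=[
    [0.2, 0.2, 2, 0, 0, 0, 1],
    [0.2, 0.2, 5, 0, 0, 0, 1],
    [0.2, 0.2, 7, 0, 0, 0, 1],
    [0.2, 0.2, 7.2, 0, 0, 0, 1],
    [0.2, 0.2, 7.2, 0, 0, 0, 1],
  ],
)

```text
t: 34.22
tool_pos: [0.63, 0.1224, 0.0327]
orientation: [-0.003, 0.727, 0.686, -0.003]
ft_force: [0.4, 0.3, 0.0]
grip_width: 0.0003
```

Run:
```python
import numpy as np
from plan import plan
c,s=np.cos(-.0584),np.sin(-.0584)
for v in (.1038,): u=.624; plan(c*u-s*v,s*u+c*v,.033,1.5124)
```

```text
cmd [-5.52, 0.22, -0.04] [-0.54, 0.01, 0.02] | at [0.63   0.1224 0.0327] yaw 1.5128 t 34.22
```

apply_moves(
  commands=[
    [-1.5, 0.2, 0, -0.4, 0, 0, 1],
    [-2.4, 0.2, 0, -0.4, 0, 0, 1],
    [-3.2, 0.2, 0, -0.4, 0, 0, 1],
    [-4, 0.2, 0, -0.4, 0, 0, 1],
    [-4.7, 0.2, 0, -0.4, 0, 0, 1],
  ],
)

```text
t: 34.63
tool_pos: [0.6297, 0.0742, 0.0339]
orientation: [-0.0, 0.728, 0.686, -0.0]
ft_force: [-0.4, 1.1, 1.1]
grip_width: 0.0009
```

Run:
```python
import numpy as np
from plan import plan
c,s=np.cos(-.0584),np.sin(-.0584)
for v in (.1038,): u=.624; plan(c*u-s*v,s*u+c*v,.033,1.5124)
```

```text
cmd [-0.71, -0.03, 0.09] [-0.04, -0.02, -0.02] | at [0.6297 0.0742 0.0339] yaw 1.5121 t 34.63
```

apply_moves(
  commands=[
    [-0.3, 0, 0, 0, 0, 0, 1],
    [-0.5, 0, 0, 0, 0, 0, 1],
    [-0.7, 0, 0, 0, 0, 0, 1],
    [-0.8, 0, 0, 0, 0, 0, 1],
  ],
)

```text
t: 34.97
tool_pos: [0.6296, 0.0685, 0.0345]
orientation: [-0.002, 0.727, 0.686, 0.002]
ft_force: [0.0, 10.8, 1.6]
grip_width: 0.0003
```

apply_moves(
  commands=[
    [-0.1, 0, 0, 0, 0, 0, 1],
    [-0.2, 0, 0, 0, 0, 0, 1],
    [-0.2, 0, 0, 0, 0, 0, 1],
  ],
)

```text
t: 35.22
tool_pos: [0.6296, 0.0686, 0.0347]
orientation: [-0.003, 0.727, 0.687, 0.003]
ft_force: [1.0, 7.0, 0.1]
grip_width: 0.0004
```

apply_moves(
  commands=[
    [-0.3, 0, 0.1, 0, 0, 0, 1],
    [-0.5, 0, 0.1, 0, 0, 0, 1],
    [-0.6, 0, 0.1, 0, 0, 0, 1],
  ],
)

```text
t: 35.47
tool_pos: [0.6296, 0.0682, 0.0347]
orientation: [-0.005, 0.725, 0.688, 0.007]
ft_force: [-1.6, 19.9, 2.5]
grip_width: 0.0006
```

apply_moves(
  commands=[
    [2, 0, 0, 0, 0, 0, 1],
    [4, 0, -1, 0, 0, 0, 1],
    [5, 0, -5, 0, 0, 0, 1],
    [5, 0, -9, 0, 0, 0, 1],
    [5, 0, -13, 0, 0, 0, 1],
  ],
)

```text
t: 35.88
tool_pos: [0.6312, 0.1163, 0.1663]
orientation: [-0.005, 0.725, 0.689, 0.006]
ft_force: [1.4, -0.6, 0.1]
grip_width: 0.0005
```

```bash
python3 - <<'E'
from h import *
a,_=snapshot('side'); b,_=snapshot('scene')
cv2.imwrite('pics/c2.png',np.hstack([cv2.resize(a[210:310,340:460],(400,333),interpolation=cv2.INTER_CUBIC),cv2.resize(b[180:280,280:400],(400,333),interpolation=cv2.INTER_CUBIC)]))
E
python3 plan.py .53 .05 .2 1.5124
```

```text
cmd [-7.1, -10.09, -2.75] [0.92, -1.08, 0.35] | at [0.6349 0.1161 0.1755] yaw 1.5186 t 35.98
```

View pics/c2.png

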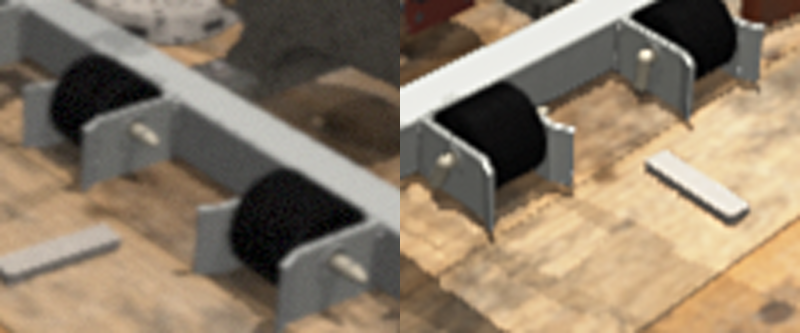

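apply_moves(
  commands=[
    [-4, -3, -3, 0.5, -0.5, 0, 0],
    [-8, -5, -5, 0.9, -1, 0, 0],
    [-12, -5, -5, 0.9, -1, 0, 0],
    [-15, -5, -5, 0.9, -1, 0, 0],
    [-15, -5, -5, 0.9, -1, 0, 0],
  ],
)

```text
t: 36.4
tool_pos: [0.5756, -0.0373, 0.2233]
orientation: [0.002, 0.727, 0.687, 0.0]
ft_force: [0.6, 0.2, -1.4]
grip_width: 0.0304
```

apply_moves(
  commands=[
    [0, 0, 0, 0, 0, 0, 0],
    [0, 0, 0, 0, 0, 0, 0],
  ],
)

```text
t: 36.57
tool_pos: [0.5755, -0.0383, 0.2231]
orientation: [0.002, 0.728, 0.686, -0.0]
ft_force: [-0.1, 0.1, 0.1]
grip_width: 0.0426
```

```bash
cat > chk.py <<'E'
from ortho import *
import sys
tag=sys.argv[1]; z=np.load(f'w{tag}.npz'); d=z['d']; v,u=np.mgrid[0:480,0:640]; W=deproj('wrist',u,v,d,(z['p'],z['R'],None)); a=-.0584
R=np.array([[np.cos(a),-np.sin(a)],[np.sin(a),np.cos(a)]]); L=np.dstack([W[...,:2]@R,W[...,2]]); ok=d>.15
for nm,v0 in (('bay1',.0371),('bay2',-.2127)):
    P=L[ok]-[.623,v0,0]
    b=P[(abs(P[:,0])<.012)&(P[:,2]>.035)&(P[:,2]<.056)]
    for nn,q in (('handle side',b[(b[:,1]>.043)&(b[:,1]<.1)]),('nose side',b[(b[:,1]<-.043)&(b[:,1]>-.1)])):
        if len(q)>10: print(nm,nn,'v',np.percentile(q[:,1],[1,99]).round(4),'u',np.percentile(q[:,0],[2,50,98]).round(4),'ztop',q[:,2].max().round(4),len(q))
    r=P[(abs(P[:,1])<.034)&(P[:,2]>.06)&(P[:,2]<.1)&(abs(P[:,0])<.045)]
    if len(r)>200:
        from scipy.optimize import least_squares
        t=least_squares(lambda t:np.hypot(r[:,0]-t[0],r[:,2]-t[1])-.044,[0,.044],loss='soft_l1',f_scale=.001).x; print(nm,'roller axis u,z',t.round(4))
E
python3 w.py 21; python3 chk.py 21
```

```text
[ 0.5755 -0.0383  0.2231] [-0.124  0.026  1.298 -0.003  1.815 -0.065] 36.5667
parallel 0.7 [224. 289.] [ 0.477 -0.117  0.   ]
bay1 handle side v [0.0435 0.0558] u [-0.0099  0.0033  0.0115] ztop 0.0558 234
bay1 nose side v [-0.0713 -0.0473] u [-0.0043  0.0014  0.0086] ztop 0.0559 355
bay1 roller axis u,z [0.0025 0.043 ]
bay2 handle side v [0.043  0.0463] u [-0.0115  0.0014  0.0115] ztop 0.056 100
bay2 roller axis u,z [-0.0013  0.0386]
```

View pics/w21.png

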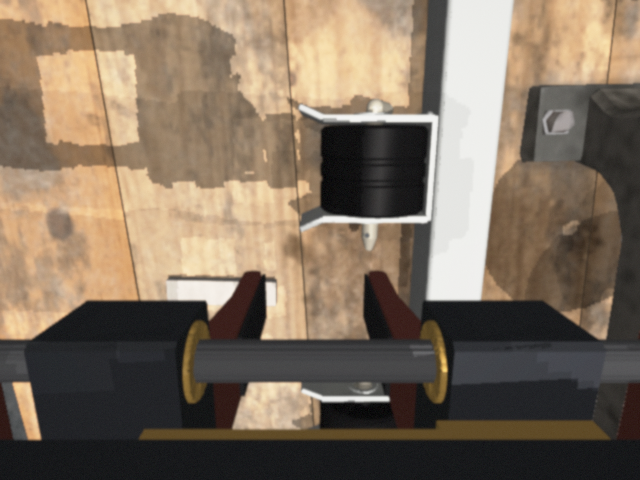

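apply_moves(
  commands=[
    [-4, 0, 0, 0, 0, 0, 0],
    [-8, 0, 0, 0, 0, 0, 0],
    [-12, 0, 0, 0, 0, 0, 0],
    [-16, -0.5, 0, 0, 0, 0, 0],
    [-20, -1, 0, 0, 0, 0, 0],
  ],
)

```text
t: 37.23
tool_pos: [0.5549, -0.2357, 0.2227]
orientation: [0.001, 0.726, 0.688, -0.0]
ft_force: [-0.4, -0.0, 0.1]
grip_width: 0.044
```

apply_moves(
  commands=[
    [-3, 0, 0, 0, 0, 0, 0],
    [-3, 0, 0, 0, 0, 0, 0],
    [-3, 0, 0, 0, 0, 0, 0],
  ],
)

```text
t: 37.48
tool_pos: [0.5533, -0.2662, 0.2218]
orientation: [0.0, 0.726, 0.688, -0.0]
ft_force: [1.0, 0.3, 0.4]
grip_width: 0.0435
```

```bash
python3 w.py 22; python3 chk.py 22
python3 - <<'E'
from h import *
a,_=snapshot('side'); cv2.imwrite('pics/s9.png',a)
E
```

```text
[ 0.5533 -0.2662  0.2218] [-5.030e-01  1.290e-01  1.192e+00 -1.000e-03  1.821e+00 -4.490e-01] 37.4833
parallel 0.86 [223.  50.] [ 0.479 -0.118  0.   ]
bay2 handle side v [0.0434 0.0554] u [-0.0099  0.0013  0.0083] ztop 0.056 231
bay2 nose side v [-0.0684 -0.0482] u [-0.004   0.002   0.0091] ztop 0.0497 308
bay2 roller axis u,z [0.0022 0.0429]
```

View pics/w22.png

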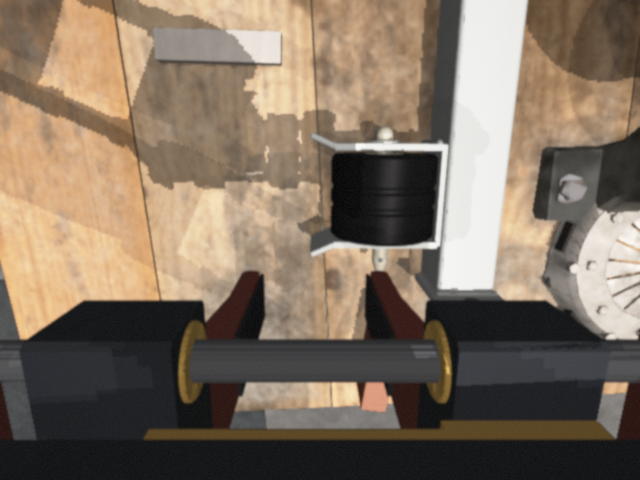

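View pics/s9.png

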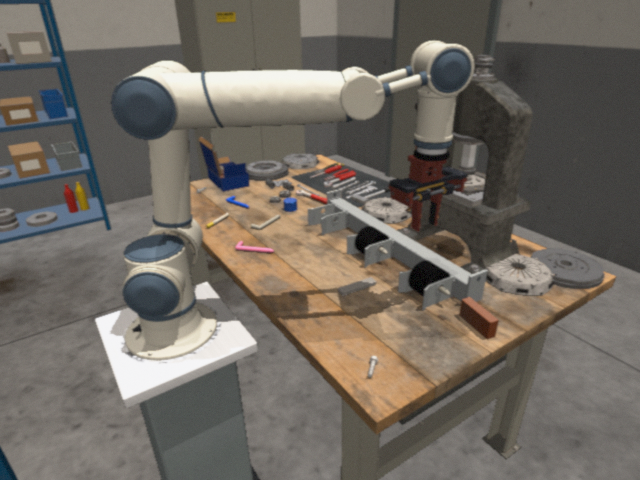

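Both pins are home and the bystanders have not moved. The gripper is clear of everything, so I'm handing in.

```bash
python3 -c "
from bench import ctrl
print(ctrl.finish_job())"
```

```text
the job is handed in; nothing more can be done
None
```

Both rollers on the bench are fitted and pinned, one in the middle bay and one in the right-hand bay; only two were there. I lined each one up with a light grip across its ends, moved it along the bench to its bay, and pushed it against the stop. I then pushed a steel-coloured pin through each from the left until its handle met the cheek. The third such pin was left as a spare, and the pink and blue look-alikes were not touched.

**Rollers:** they sit 2.5 mm (middle bay) and 2.2 mm (right-hand bay) past the hole axis, against an expected 2.5 mm.

**Pins:** both noses stick out beyond the far cheek, and the handles hang down against the near cheek. Each pin stopped moving under a push of about 10–20 N. The camera depth put the outer faces of the handles at 55.8 mm and 55.4 mm from mid-bay, against 56.8 mm expected.

**Disagreements:** these are small and within the 2 mm camera calibration:
- The finger stop positions came out 0.8 mm and 1.5 mm short of the computed home.
- In the right-hand bay the nose tip read 68.4 mm instead of 72 mm. Its tip lies lower there and is partly outside the height band I measured in.

**Other things:** in the last pictures the steel bar and lining block had not moved. The tin was only looked at in the side view, where it showed no change. The arm finished above the right-hand bay, touching nothing.

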